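Slicer plates back in their box under the shelf

TASK

Put the stack of three slicer plates, all together in one lift, back in its bamboo box on the drainer, half under the wire shelf. Tip the stack in: the leading end goes down inside along the box's end wall under the shelf while the other end is still above the opposite end wall, then lower that end and let go only when the stack lies flat on the bottom. Do not bump the wire shelf, and leave the rest of the washing-up where it is.

Things in the scene. Friction and masses are not known exactly. Their poses are not given: they have to be found in the camera images.
- plate0: slicer plate 1 of 3 from the bottom of the stack: white plastic frame, flush steel panel (single slicing slot), 120 x 62 x 9 mm, 45 to 80 g. Origin: centre of its underside; x along its length, y across, z up. All three start as one loose squared-up stack 27 mm high, flat on the drainer (height 0), x roughly to the robot's left, towards box and shelf; the long sides are to be gripped.
- plate1: slicer plate 2 of 3 from the bottom of the stack: white plastic frame, flush steel panel (five long slots), 120 x 62 x 9 mm, 45 to 80 g. Origin: centre of its underside; x along its length, y across, z up. Starts with its origin 9 mm above the drainer.
- plate2: slicer plate 3 of 3 from the bottom of the stack: white plastic frame, flush steel panel (eighteen large round holes), 120 x 62 x 9 mm, 45 to 80 g. Origin: centre of its underside; x along its length, y across, z up. Starts with its origin 18 mm above the drainer.
- plate0_a (a point): middle of the bottom plate's lower short edge at its +x end (60 mm from the plate's origin, on its underside). The plates are not joined: grip near mid-length and low, fingertips just off the drainer, so that the pads press on all three; a grip that is too high leaves the bottom plate behind.
- plate0_b (a point): middle of the bottom plate's lower short edge at its -x end
- box: fixed open-topped bamboo box for the plates: inside 127 mm long (x), 67 mm wide (y), 28 mm deep; floor 4 mm, walls 5 mm thick, so the rim is 32 mm above the drainer and the seated stack ends 1 mm below it. Origin: on the drainer under the box's middle; +x points to the end wall under the shelf; z up. End walls are whole, side walls cut away in the middle.
- box_in (a point): centre of the box's inside floor, 4 mm above the drainer. Each side wall is only a 20 mm return at either end; the middle 87 mm is cut away down to the drainer to let fingers reach the stack's sides (there the floor is only 50 mm wide, less than the plates).
- shelf: fixed steel-wire counter shelf, 400 mm (y) x 200 mm (x), on four thin legs at its corners (feet at y = +/-208, x = +/-100 mm). Deck underside 157 mm, top 168 mm above the drainer; open below in front and behind. A canister and saucers on it stand at least 70 mm behind its front edge, below 270 mm. Origin: on the drainer under the deck's middle; z up.
- shelf_front (a point): middle of the shelf's front bar (8 mm thick, along the shelf's y), 165 mm above the drainer. The bar crosses above the box about 12 to 20 mm past the box's middle, so an upright gripper cannot follow the stack down: hold the stack so that, when it lies flat, the tool leans back from the shelf by 30 to 45 degrees.
- casserole: bystander, leave it alone: rectangular clear-glass casserole dish, 150 x 230 x 58 mm with lug handles at both short ends (276 mm over the lugs, along y). Origin on the drainer under its middle.
- masher: bystander, leave it alone: steel potato masher lying down, 240 mm long along -x from the head, perforated head 90 x 60 mm standing on edge at the origin, black handle. Origin on the drainer.
- ramekin: bystander, leave it alone: white ceramic ramekin, 82 mm across, 45 mm high. Origin on the drainer under its middle.
- funnel: bystander, leave it alone: yellow plastic funnel standing on its wide mouth, 104 mm across, spout up, 105 mm high. Origin on the drainer under its middle.
- mug: bystander, leave it alone: glazed mug under the shelf, 80 mm across, 92 mm high, handle at +y. Origin on the drainer under its middle.
- spoon: bystander, leave it alone: wooden spoon lying flat along x. Origin on the drainer.
Mind the look-alikes: they are no part of the job. Leave any brown or turquoise look-alike of the plate2 alone.

How it is judged:
By the outcome, as a careful person would: the job done as asked, in the order asked, and still so for the second after the job is handed in, with the robot touching nothing.
It also fails if it takes over 48 s, if anything falls off the work surface, if the arm or the gripper's body presses on something with over 40 N, if the wrist force passes 120 N, or if a joint passes its speed limit or range.

ROBOT

A 6-joint arm with a two-finger parallel gripper is mounted at the origin on the work surface. World frame = base frame: x ahead of the robot, y to its left, z up, the work surface at z = 0. Lengths are in m, angles in rad, forces in N, time in s.
With the tool pointing down it reaches from about 0.325 to 0.925 m from the base axis. Payload 3.1 kg.
Tool frame: the origin (TCP) lies between the finger pads; the fingertips stand 8 mm ahead of it and the grasp point (between the pads) lies 11 mm behind it (ctrl.tip_reach is the z of the fingertips in the tool frame, in m); z points along the fingers, x is the direction in which the jaws open and shut, and the axes are right-handed (so a half turn about z gives the same grasp; the last joint's range is limited). The gripper opens to 85 mm and grips with 20 to 120 N. Pads are 22 mm wide; open, the fingers measure 114 mm over their backs; the gripper's body (76 mm by 85 mm) begins 54 mm behind the grasp point. The pads swing forward as they close: fully open they stand 13 mm farther back than shut.
Start: joints at [1.05, 0.217, 1.613, -0, 1.311, -0.112], TCP at [0.248, 0.574, 0.211] pointing down, gripper open.
Joint ranges: [-2.75, 2.75], [-0.78, 2.1], [0.31, 2.55], [-1.13, 4.27], [0.13, 2.63], [-2.58, 2.58]. Speed limits (rad/s): [2.79, 2.79, 3.14, 3.14, 3.14, 3.14].

INTERFACE

Orientations are given as a unit quaternion [w, x, y, z].
In Python, from rig import ctrl gives the robot as it stands. The module is installed in compiled form; this text tells all that it offers.
- The arm moves only by the tool jog_arm, never from a script. Its argument "series" is a list of rows, each a list of 7 numbers: the shift along the tool's x, y, z scaled (see below), then the turn, a rotation vector about the tool's x, y, z scaled (see below), then the closure, from 0 (fully open) to 1 (shut). A call has 1 to 20 rows; each row is the pose to reach, as a shift and turn from the pose commanded when the call began, along the tool's axes at that moment; what a row does not reach only later rows make up. The controller multiplies each number of a shift by 0.15 m and each number of a turn by pi/2 rad. A row lasts 1/12 s, in which the tool goes at most 41.7 mm and 7.16 degrees, less where a joint would pass 70% of its speed; a pose out of reach is approached as far as the arm can. A call with a number of a shift or a turn outside -1 to 1 is refused whole. A call with a gripper value outside its range is refused whole. The fingers move at their own pace and stop on an object; the grip force is fixed at half the most. Time passes only in rows, so rows that repeat a pose let the fingers close. It gives the time, the measured TCP pose, the force and the opening at its end, in the units of the state.
- ctrl.state(): the state, without advancing time (a new reading comes with each control period).
- ctrl.capture(name): name is "scene" or "top" or "wrist"; returns a dict with "frame" (420x560x3 uint8, red, green, blue), "z_map" (420x560 float32, m along the optical axis (not along the pixel's ray), 0 where there is no reading), "intrinsics" (3x3 intrinsics, pixels), "dist" ([k1, k2, p1, p2, k3] as OpenCV has them; the pictures are not rectified), "world_to_cam" (4x4, takes a point from world to camera coordinates); the wrist camera has in their place "tool_from_camera" (4x4, takes a point from camera to tool coordinates, whose origin is the TCP and whose axes are the tool frame's). Camera axes: x right, y down, z forward; pixel columns grow to the right and rows downward; lengths in m; the calibration is good to about 2 mm. A picture is of the moment at which its call begins: read the wrist's pose just before it.
- ctrl.job_done(): hands the job in, once; it reports no verdict.
Trained networks look in a picture, given as the dict that the camera call returned (one of the last four; its "shot" number tells which), for a name from the list of things; names that differ only in an ending like _2 or _b are one class to them, and where a whole thing is asked for, a point or a joint stands for the part that bears it (a point fixed in the world has none). Each returns a list of dicts, best first, with "p" (0 to 1); they miss things now and then, are a little off and sometimes report something else, mostly with a low value. They report only what shows in the picture. A call takes as long as a camera call. They do not tell look-alikes from the thing itself.
- ctrl.find_in(query, picture): "at" ([x, y, z] in m, in world coordinates, good to about 4 mm: the middle of the surface that is visible of it).
- ctrl.trace(query, picture): "region" (420x560 bool, what is visible of it).
The state is a dict: "time_s": time; "joints": joint angles; "qd": joint speeds; "joint_torque": joint torques, N m; "tool_pos": TCP position; "ee_rot": TCP orientation; "ft_force": force on the tool from outside, world axes, zero at the start; "ft_torque": the same for the moment, N m; "opening": finger opening in m.
Only numpy, scipy, OpenCV 4.12 (cv2) and the standard library are available. Lean on these libraries where they do the work, as an engineer would, in place of code of your own. Each camera call takes 0.05 s, during which the arm holds its last target.

## Working session

There is one attempt and no reset: what is moved stays moved. The work goes in short steps, Python scripts to look and compute and a tool call to move; the robot and the scene stay as the last step left them, time stands still between calls to the robot, and variables do not carry over. Pictures are saved under pics/ and viewed, and the job is handed in when it is done.

Besides the shell and the picture viewer there is one more tool, called after "Call:" as name(argument=value, ...), one argument or row to a line, values as JSON. jog_arm: Moves the arm, as the interface text tells. Shifts and turns lie within -1 to 1; 1 stands for 0.15 m of shift or pi/2 rad of turn. Its arguments: {"type":"object","properties":{"series":{"type":"array","items":{"type":"array","items":{"type":"number","minimum":-1,"maximum":1}}}},"required":["series"]}

```bash
mkdir -p pics; cat > h.py <<'E'
import numpy as np, cv2
from rig import ctrl
from scipy.spatial.transform import Rotation as R
def save(n,f): cv2.imwrite('pics/'+n+'.png',cv2.cvtColor(f,cv2.COLOR_RGB2BGR))
def rot(q): return R.from_quat([q[1],q[2],q[3],q[0]])
def pts(p,us,vs,zs,T=None):
    uv=np.stack([us,vs],1).astype(float).reshape(-1,1,2)
    n=cv2.undistortPoints(uv,p['intrinsics'],p['dist']).reshape(-1,2)
    c=np.c_[n*zs[:,None],zs]
    M=np.linalg.inv(p['world_to_cam']) if T is None else T
    return c@M[:3,:3].T+M[:3,3]
def cloud(p,mask=None,T=None):
    m=p['z_map']>0
    if mask is not None: m&=mask
    v,u=np.nonzero(m)
    return pts(p,u,v,p['z_map'][m],T),u,v
def wT(s,p):
    T=np.eye(4);T[:3,:3]=rot(s['ee_rot']).as_matrix();T[:3,3]=s['tool_pos']
    return T@p['tool_from_camera']
E
python3 - <<'E'
from h import *
s=ctrl.state();print(s)
for n in('scene','top'):
    p=ctrl.capture(n);save(n+'0',p['frame']);np.savez('/tmp/'+n,**p)
    for q in('plate2','plate0','box','shelf','shelf_front','box_in','casserole','masher','ramekin','funnel','mug','spoon'):
        print(n,q,[(np.round(d['at'],3).tolist(),round(d['p'],2)) for d in ctrl.find_in(q,p)][:4])
E
```

```text
{'time_s': 0.0, 'joints': array([ 1.04979039e+00,  2.17763998e-01,  1.61492209e+00,  1.42663315e-05,
        1.31128063e+00, -1.12206364e-01]), 'qd': array([-0.00036434, -0.00123903,  0.0012974 , -0.00032022, -0.00244481,
       -0.00101405]), 'joint_torque': array([-1.08356835e-03, -3.96827209e+01, -3.03860736e+01, -3.57224353e-04,
        9.60360310e-03, -1.36487540e-05]), 'tool_pos': array([0.24799409, 0.57276306, 0.2091685 ]), 'ee_rot': array([ 5.30164153e-04,  8.35915519e-01,  5.48856845e-01, -1.06208470e-03]), 'ft_force': array([-0.17664976, -0.10447516,  0.2381192 ]), 'ft_torque': array([-0.00272585, -0.04148013,  0.04521398]), 'opening': 0.0854256079292207}
scene plate2 [([0.494, -0.177, 0.029], 0.94), ([0.337, -0.656, 0.008], 0.71), ([0.514, -0.202, 0.014], 0.55), ([0.515, -0.206, 0.005], 0.47)]
scene plate0 [([0.494, -0.177, 0.029], 0.94), ([0.337, -0.656, 0.008], 0.71), ([0.514, -0.202, 0.014], 0.55), ([0.515, -0.206, 0.005], 0.47)]
scene box [([0.542, 0.169, 0.003], 0.83)]
scene shelf [([0.608, 0.289, 0.165], 0.55)]
scene shelf_front [([0.604, 0.287, 0.169], 0.58)]
scene 
[... 343 characters left out ...]
0.059], 0.84)]
scene spoon [([0.42, 0.059, 0.012], 0.54)]
top plate2 [([0.324, -0.232, 0.01], 0.91), ([0.333, -0.646, 0.014], 0.7)]
top plate0 [([0.324, -0.232, 0.01], 0.91), ([0.333, -0.646, 0.014], 0.7)]
top box [([0.548, 0.149, 0.001], 0.75)]
top shelf [([0.503, 0.289, 0.17], 0.98)]
top shelf_front [([0.704, -0.195, 0.033], 0.72), ([0.499, 0.292, 0.167], 0.64)]
top box_in [([0.548, 0.152, 0.009], 0.83)]
top casserole [([0.438, -0.438, 0.006], 0.64)]
top masher [([0.708, -0.195, 0.032], 0.8)]
top ramekin [([0.656, 0.004, 0.004], 0.92), ([0.608, -0.329, 0.03], 0.18)]
top funnel [([0.607, -0.328, 0.029], 0.71), ([0.5, 0.288, 0.169], 0.19)]
top mug []
top spoon [([0.426, 0.106, 0.013], 0.72)]
```

View pics/scene0.png

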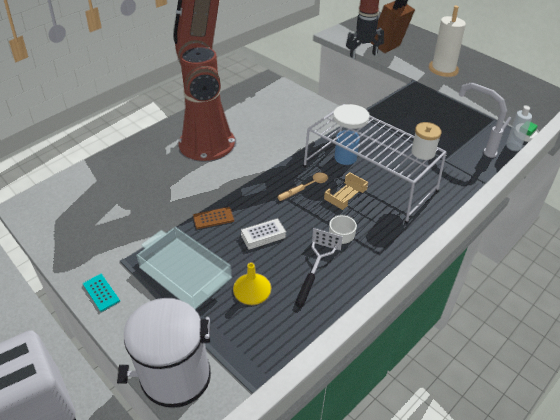

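View pics/top0.png

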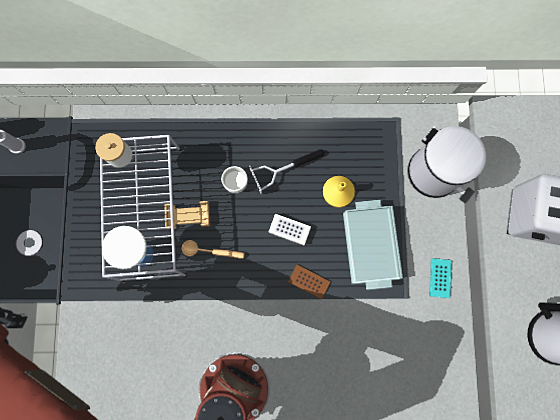

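```bash
python3 - <<'E'
from h import *
a=np.load('/tmp/scene.npz');b=np.load('/tmp/top.npz')
c1=cv2.resize(a['frame'][170:270,180:380],None,fx=4,fy=4,interpolation=cv2.INTER_CUBIC)[:300]
c1=cv2.resize(a['frame'][165:265,180:380],(800,400),interpolation=cv2.INTER_CUBIC)
c2=cv2.resize(b['frame'][190:240,150:350],(800,200),interpolation=cv2.INTER_CUBIC)
save('crop0',np.vstack([c1,c2]))
for n,p in(('scene',a),('top',b)):
    P,u,v=cloud(p)
    f=p['frame'][v,u].astype(int)
    # plates: top
    near=(np.hypot(P[:,0]-.5,P[:,1]+.19)<.11)&(P[:,2]>.018)&(P[:,2]<.04)
    if near.sum()>20:
        X=P[near]; r=cv2.minAreaRect((X[:,:2]*1000).astype(np.float32)); print(n,'stack',near.sum(),np.median(X[:,2]),r)
    dr=(np.abs(P[:,0]-.5)<.1)&(np.abs(P[:,1]+.05)<.05); print('drainer z',np.median(P[dr,2]))
    bx=(np.hypot(P[:,0]-.54,P[:,1]-.17)<.1)&(P[:,2]>.022)&(P[:,2]<.045)
    X=P[bx]; r=cv2.minAreaRect((X[:,:2]*1000).astype(np.float32)); print('box',bx.sum(),np.median(X[:,2]),r)
    sh=(P[:,2]>.145)&(P[:,2]<.18)&(P[:,1]>.1)&(P[:,1]<.6)&(P[:,0]>.2)&(P[:,0]<.9)
    X=P[sh];r=cv2.minAreaRect((X[:,:2]*1000).astype(np.float32)); print('shelf',sh.sum(),np.median(X[:,2]),r, X[:,1].min())
E
```

```text
scene stack 656 0.025316071924256 ((492.7596740722656, -176.7557373046875), (122.38530731201172, 69.16255950927734), 71.06310272216797)
drainer z -0.0007901905220495387
box 167 0.02815090919252161 ((542.3562622070312, 153.163330078125), (79.27883911132812, 151.6541748046875), 4.667177677154541)
shelf 1472 0.16632343965299623 ((549.58544921875, 272.1956481933594), (411.3736877441406, 220.1191864013672), 4.117677211761475) 0.14861225350917018
top stack 728 0.02691887126963577 ((490.3200378417969, -172.99569702148438), (119.99077606201172, 62.99638366699219), 69.47907257080078)
drainer z 0.0007339653630684673
box 126 0.0316906742578128 ((540.5460205078125, 155.27328491210938), (75.71149444580078, 138.31976318359375), 2.62985897064209)
shelf 2241 0.16765634584685718 ((547.7885131835938, 273.7850646972656), (407.8619079589844, 209.35926818847656), 4.156586170196533) 0.1554940132010943
```

View pics/crop0.png

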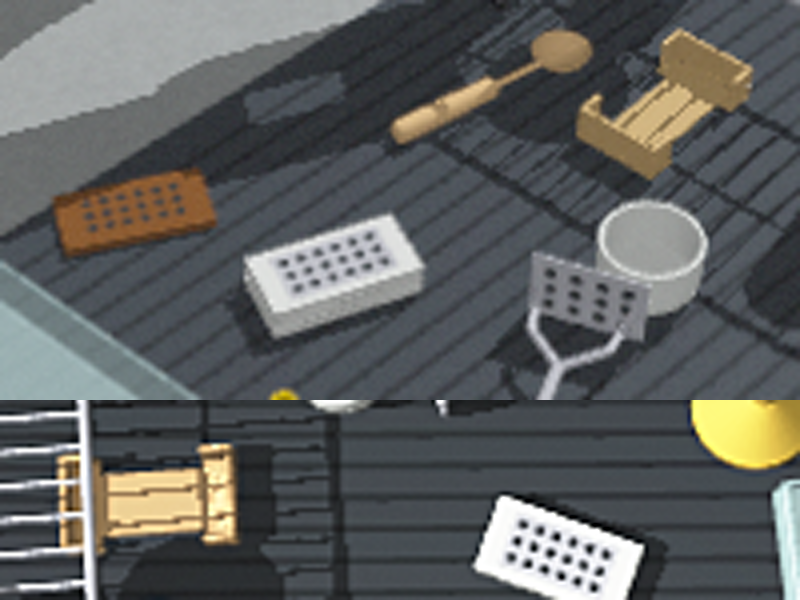

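```bash
python3 - <<'E'
from h import *
print(ctrl.tip_reach)
s=ctrl.state();p=ctrl.capture('wrist');save('wr0',p['frame']);np.savez('/tmp/w0',**p)
print(np.round(p['tool_from_camera'],3),p['intrinsics'],p['dist'])
z=p['z_map'];print(s['time_s'],[ (d['p'],d['at']) for d in ctrl.find_in('shelf',p)])
C,u,v=cloud(p,T=p['tool_from_camera'])
m=(C[:,2]<.04)
print(m.sum(), C[m].min(0),C[m].max(0), u[m].min(),u[m].max(),v[m].min(),v[m].max())
for sgn in(1,-1):
    q=m&(sgn*C[:,0]>0)
    if q.sum(): print(sgn,C[q].min(0),C[q].max(0))
E
```

```text
0.008
[[ 1.     0.002 -0.001 -0.002]
 [-0.001  0.948  0.318 -0.082]
 [ 0.002 -0.318  0.948 -0.164]
 [ 0.     0.     0.     1.   ]] [[357.57038221   0.         278.57721576]
 [  0.         357.57038221 213.86886902]
 [  0.           0.           1.        ]] [-0.03646184  0.          0.          0.          0.        ]
1.3 [(0.54, [0.3392, 0.2763, 0.0311])]
32946 [-0.07619171 -0.01902725 -0.10861777] [ 0.07276343  0.01128486 -0.03350373] 0 559 283 419
1 [ 2.02882319e-05 -1.90272457e-02 -1.08617767e-01] [ 0.07276343  0.01125159 -0.03350373]
-1 [-0.07619171 -0.01899051 -0.10818973] [-9.23377258e-05  1.12848582e-02 -3.36462491e-02]
```

View pics/wr0.png

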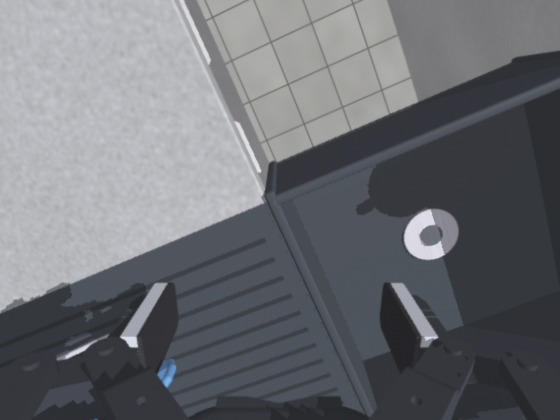

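```bash
python3 - <<'E'
from h import *
p=np.load('/tmp/w0.npz')
for (u,v) in [(165,288),(150,300),(135,335),(160,300),(170,300),(150,320),(400,290),(420,320),(390,310),(130,343)]:
    z=p['z_map'][v,u]; print(u,v,z,np.round(pts(p,np.array([u]),np.array([v]),np.array([z]),p['tool_from_camera']),4))
E
```

```text
165 288 0.13675773 [[-0.0454 -0.0116 -0.0435]]
150 300 0.12950838 [[-0.0487 -0.0111 -0.0513]]
135 335 0.11113559 [[-0.0468 -0.0107 -0.0708]]
160 300 0.1292443 [[-0.0449 -0.0113 -0.0515]]
170 300 0.14006442 [[-0.0445 -0.0054 -0.0421]]
150 320 0.11826117 [[-0.0446 -0.0109 -0.0632]]
400 290 0.13653427 [[ 0.0449 -0.0111 -0.0438]]
420 320 0.11720366 [[ 0.045  -0.0116 -0.064 ]]
390 310 0.1358827 [[ 0.0409 -0.0041 -0.0468]]
130 343 0.111240305 [[-0.0485 -0.0082 -0.0715]]
```

```bash
python3 - <<'E'
from h import *
p=dict(np.load('/tmp/w0.npz'));s=ctrl.state()
T=wT(s,p)
for (u,v) in [(80,100),(50,200),(200,260),(230,280),(220,350),(250,330),(168,372)]:
    z=p['z_map'][v,u]; print(u,v,z,np.round(pts(p,np.array([u]),np.array([v]),np.array([z]),T),4), p['frame'][v,u])
z=p['z_map'].copy(); 
save('wr0z',np.dstack([np.clip(z/.4*255,0,255).astype(np.uint8)]*3))
c=cv2.resize(p['frame'][270:420,:],(800,215*1));save('wr0c',cv2.resize(p['frame'][260:400,100:240],(700,700),interpolation=cv2.INTER_CUBIC)[:600])
E
```

```text
80 100 0.3554394 [[0.0963 0.4184 0.0013]] [180 180 185]
50 200 0.38902992 [[0.1722 0.3289 0.0012]] [179 181 184]
200 260 0.41151023 [[0.3026 0.449  0.0014]] [80 85 93]
230 280 0.41905862 [[0.3394 0.4697 0.0019]] [80 84 92]
220 350 0.4501147 [[0.4242 0.4144 0.0026]] [78 84 93]
250 330 0.44192716 [[0.4125 0.4617 0.0013]] [62 65 72]
168 372 0.40143892 [[0.3958 0.3709 0.0511]] [ 85 121 163]
```

View pics/wr0c.png

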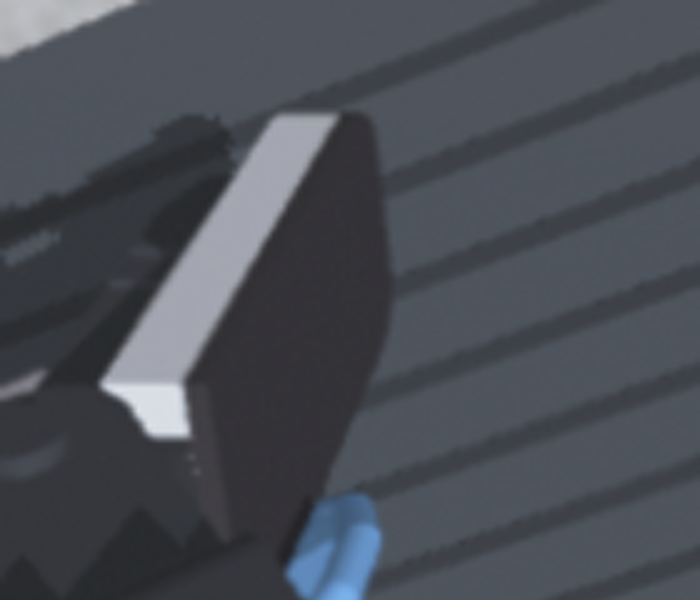

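View pics/wr0z.png

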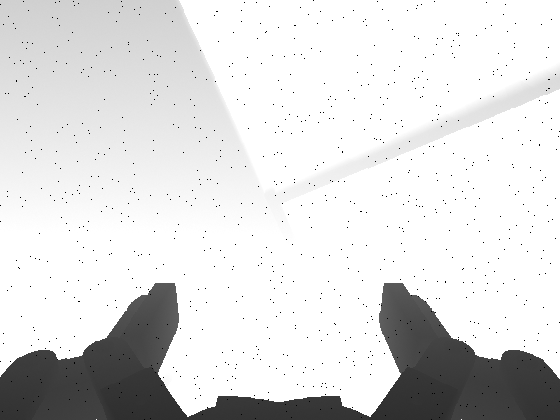

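```bash
python3 - <<'E'
from h import *
p=dict(np.load('/tmp/scene.npz'))
P,u,v=cloud(p)
m=(np.hypot(P[:,0]-.248,P[:,1]-.573)<.09)&(P[:,2]>.1)
s=ctrl.state()
Q=(P[m]-s['tool_pos'])@rot(s['ee_rot']).as_matrix()
print(m.sum(),np.sort(P[m][:,2])[:10]);o=np.argsort(-Q[:,2])[:25];print(np.round(np.c_[Q[o],u[m][o],v[m][o]],3))
p=dict(np.load('/tmp/w0.npz'))
z=p['z_map'][405,280];print(pts(p,np.array([280]),np.array([405]),np.array([z]),p['tool_from_camera']))
a=dict(np.load('/tmp/scene.npz'))['frame'][0:80,300:420];save('grip0',cv2.resize(a,None,fx=6,fy=6,interpolation=cv2.INTER_CUBIC))
E
```

```text
1242 [0.24034724 0.24402265 0.24404426 0.24474977 0.24573093 0.24590662
 0.24621355 0.24671645 0.24680996 0.24684355]
[[ 4.50e-02 -1.30e-02 -3.00e-02  3.72e+02  5.30e+01]
 [-4.30e-02  7.00e-03 -3.40e-02  3.54e+02  5.80e+01]
 [ 4.50e-02 -6.00e-03 -3.40e-02  3.73e+02  5.30e+01]
 [ 4.70e-02  5.00e-03 -3.40e-02  3.75e+02  5.40e+01]
 [ 3.90e-02  4.00e-03 -3.50e-02  3.73e+02  5.40e+01]
 [-4.90e-02  9.00e-03 -3.50e-02  3.53e+02  5.80e+01]
 [ 4.20e-02  6.00e-03 -3.60e-02  3.74e+02  5.40e+01]
 [-5.30e-02  1.00e-03 -3.60e-02  3.51e+02  5.70e+01]
 [-5.00e-02  2.00e-03 -3.60e-02  3.52e+02  5.70e+01]
 [-5.30e-02 -7.00e-03 -3.60e-02  3.50e+02  5.60e+01]
 [-5.40e-02  1.00e-02 -3.70e-02  3.52e+02  5.80e+01]
 [ 4.40e-02  2.00e-03 -3.80e-02  3.74e+02  5.30e+01]
 [-5.50e-02  2.10e-02 -3.80e-02  3.53e+02  5.90e+01]
 [ 5.40e-02  7.00e-03 -3.90e-02  3.77e+02  5.30e+01]
 [ 4.70e-02  5.00e-03 -3.90e-02  3.75e+02  5.30e+01]
 [ 3.90e-02 -5.00e-03 -3.90e-02  3.72e+02  5.20e+01]
 [ 4.50e-02  1.60e-02 -4.00e-02  3.76e+02  5.40e+01]
 [ 4.20e-02 -1.00e-02 -4.00e-02  3.72e+02  5.10e+01]
 [-4.70e-02  1.20e-02 -4.10e-02  3.54e+02  5.70e+01]
 [-5.10e-02  1.30e-02 -4.20e-02  3.53e+02  5.70e+01]
 [-5.20e-02  6.00e-03 -4.30e-02  3.52e+02  5.60e+01]
 [ 4.20e-02  5.00e-03 -4.40e-02  3.74e+02  5.20e+01]
 [-5.70e-02  7.00e-03 -4.40e-02  3.51e+02  5.60e+01]
 [ 3.70e-02  5.00e-03 -4.40e-02  3.73e+02  5.20e+01]
 [-4.70e-02  1.10e-02 -4.40e-02  3.54e+02  5.60e+01]]
[[-0.00133063 -0.0099215  -0.0964665 ]]
```

View pics/grip0.png

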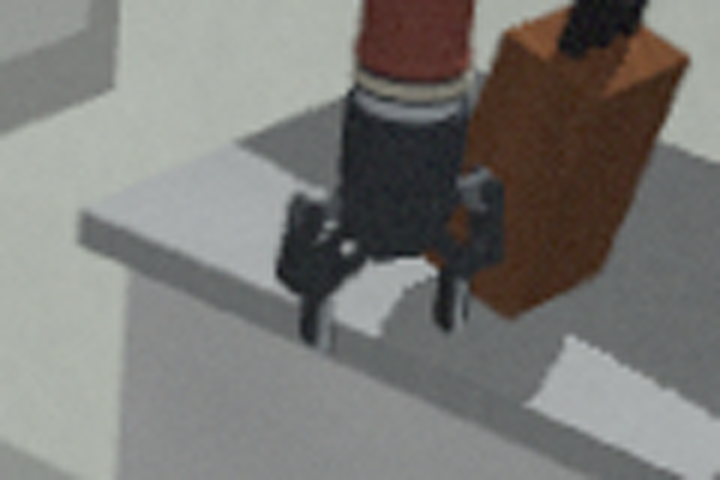

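Call:
jog_arm(
  series=[
    [0,0,-0.25,0,0,0,0],
    [0,0,-0.5,0,0,0,0],
    [0,0,-0.75,0,0,0,0],
    [0,0,-1,0,0,0,0],
    [-0.1,0.1,-1,0,0,0.04,0.27],
    [-0.25,0.25,-1,0,0,0.1,0.27],
    [-0.4,0.4,-1,0,0,0.17,0.27],
    [-0.55,0.55,-1,0,0,0.24,0.27],
    [-0.7,0.7,-1,0,0,0.31,0.27],
    [-0.85,0.85,-1,0,0,0.38,0.27],
    [-1,1,-1,0,0,0.44,0.27],
    [-1,1,-1,0,0,0.5,0.27],
  ],
)

```text
time_s: 2.4
tool_pos: [0.3282, 0.3721, 0.3609]
ee_rot: [0.001, 0.983, 0.183, 0.001]
ft_force: [0.8, 1.5, -0.4]
opening: 0.0622
```

```bash
python3 - <<'E'
from h import *
s=ctrl.state();p=ctrl.capture('wrist');save('wr1',p['frame']);np.savez('/tmp/w1',**p)
C,u,v=cloud(p,T=p['tool_from_camera'])
m=(C[:,2]<.04)&(np.abs(C[:,0])<.06)&(C[:,1]<.02)
for sgn in(1,-1):
    q=m&(sgn*C[:,0]>0);o=np.argsort(-C[q][:,2])[:200:20]
    print(np.round(C[q][o],4), u[q][o],v[q][o])
E
```

```text
[[ 0.03   -0.0047 -0.0263]
 [ 0.0296 -0.0035 -0.0285]
 [ 0.0297 -0.0051 -0.0297]
 [ 0.0298 -0.0084 -0.0303]
 [ 0.0299  0.0068 -0.031 ]
 [ 0.0336 -0.01   -0.0316]
 [ 0.0298 -0.0089 -0.0321]
 [ 0.0298 -0.0029 -0.0324]
 [ 0.0395 -0.0055 -0.0328]
 [ 0.0295  0.001  -0.0332]] [351 351 352 353 351 363 354 353 377 352] [279 284 282 276 308 274 277 290 285 299]
[[-0.0329 -0.004  -0.027 ]
 [-0.0327  0.0036 -0.0284]
 [-0.0326 -0.001  -0.0293]
 [-0.0328  0.0038 -0.0304]
 [-0.0327 -0.0082 -0.0311]
 [-0.0329  0.0035 -0.0317]
 [-0.0328  0.0098 -0.0321]
 [-0.0385 -0.0099 -0.0325]
 [-0.0354 -0.0102 -0.0331]
 [-0.0328  0.0009 -0.0335]] [206 207 206 206 204 205 206 189 196 204] [281 298 290 301 277 302 315 275 275 299]
```

Call:
jog_arm(
  series=[
    [0,0.12,0,0,0,0.04,0.27],
    [0,0.28,0,0,0,0.1,0.27],
    [0,0.46,0,0,0,0.17,0.27],
    [0,0.64,0,0,0,0.24,0.27],
    [0,0.82,0,0,0,0.31,0.27],
    [0,1,0,0,0,0.38,0.27],
    [0,1,0,0,0,0.46,0.27],
  ],
)

```text
time_s: 3.03
tool_pos: [0.383, 0.2339, 0.3606]
ee_rot: [0.001, 0.984, -0.175, 0.001]
ft_force: [0.7, 0.2, 0.3]
opening: 0.0628
```

Call:
jog_arm(
  series=[
    [0.2,0.2,0,0,0,0,0],
    [0.4,0.4,0,0,0,0,0],
    [0.6,0.6,0,0,0,0,0],
    [0.8,0.8,0,0,0,0,0],
    [1,1,0,0,0,0,0],
  ],
)

```text
time_s: 3.45
tool_pos: [0.471, 0.0472, 0.3608]
ee_rot: [-0.0, 0.985, -0.17, 0.001]
ft_force: [1.4, 0.1, -0.3]
opening: 0.0855
```

Call:
jog_arm(
  series=[
    [0.15,0.2,0.2,0,0,0,0],
    [0.3,0.4,0.4,0,0,0,0],
    [0.45,0.6,0.6,0,0,0,0],
    [0.55,0.8,0.75,0,0,0,0],
    [0.6,1,0.75,0,0,0,0],
    [0.6,1,0.75,0,0,0,0],
    [0.6,1,0.75,0,0,0,0],
  ],
)

```text
time_s: 4.03
tool_pos: [0.5038, -0.1247, 0.2466]
ee_rot: [-0.0, 0.985, -0.173, -0.001]
ft_force: [-0.0, 1.1, 0.8]
opening: 0.0855
```

```bash
python3 - <<'E'
from h import *
s=ctrl.state();p=ctrl.capture('wrist');save('wr2',p['frame']);np.savez('/tmp/w2',st=np.r_[s['tool_pos'],s['ee_rot']],**p)
print(s['time_s'],s['tool_pos'],s['ee_rot'],s['joints'])
P,u,v=cloud(p,T=wT(s,p))
d=(np.abs(P[:,2])<.01);print('drainer',np.median(P[d,2]))
near=(np.hypot(P[:,0]-.49,P[:,1]+.174)<.1)&(P[:,2]>.022)&(P[:,2]<.034)
X=P[near];print(near.sum(),np.median(X[:,2]),cv2.minAreaRect((X[:,:2]*1000).astype(np.float32)))
E
```

```text
4.0333 [ 0.50375295 -0.1247382   0.24659088] [-3.82709723e-04  9.84947066e-01 -1.72850608e-01 -1.34068568e-03] [-3.78160851e-01 -3.83078618e-02  1.81979470e+00  2.09631584e-04
  1.36288675e+00 -3.07578468e-02]
drainer 0.0013786484134232224
5504 0.027830523153301368 ((490.3454895019531, -175.84353637695312), (120.65586853027344, 62.07300567626953), 69.8158187866211)
```

View pics/wr2.png

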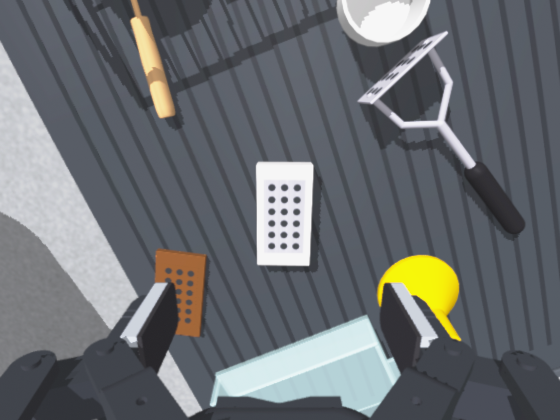

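Call:
jog_arm(
  series=[
    [0.004,0.08,0.12,0.05,0,0.003,0],
    [0.008,0.16,0.25,0.11,0,0.003,0],
    [0.012,0.24,0.38,0.17,0,0.003,0],
    [0.016,0.32,0.5,0.23,0,0.003,0],
    [0.02,0.4,0.63,0.29,0,0.003,0],
    [0.025,0.48,0.76,0.35,0,0.003,0],
    [0.03,0.56,0.88,0.4,0,0.003,0],
    [0.037,0.635,1,0.422,0,0.003,0],
    [0.037,0.635,1,0.422,0,0.003,0],
    [0.037,0.635,1,0.422,0,0.003,0],
  ],
)

```text
time_s: 4.92
tool_pos: [0.4777, -0.2138, 0.0978]
ee_rot: [-0.321, 0.931, -0.164, 0.055]
ft_force: [-0.6, 0.0, 1.0]
opening: 0.0854
```

```bash
cat >> h.py <<'E'
CAMX=0.0015
def stackframe(c,ang,z=0):
    a=np.radians(ang);T=np.eye(4);T[:3,:3]=[[np.cos(a),-np.sin(a),0],[np.sin(a),np.cos(a),0],[0,0,1]];T[:3,3]=[c[0],c[1],z];return T
def tool(s):
    T=np.eye(4);T[:3,:3]=rot(s['ee_rot']).as_matrix();T[:3,3]=s['tool_pos'];return T
def to(s,pos): # shift in units to reach pos
    return tool(s)[:3,:3].T@(np.array(pos)-s['tool_pos'])/.15
E
python3 - <<'E'
from h import *
s=ctrl.state();print(s['time_s'],s['tool_pos'],np.round(s['joints'],3),s['ft_force'])
T=tool(s);print(np.round(T,3)); d=T[:3,2];print('lean',np.degrees(np.arccos(-d[2])),'jawyaw',np.degrees(np.arctan2(T[1,0],T[0,0])),'jaw tilt',T[2,0])
ex=np.array([np.cos(np.radians(69.8)),np.sin(np.radians(69.8)),0]);c=np.array([.4915,-.1758,0])
tip=c+.002*ex+[0,0,.0085]; tcp=tip+.027*d
print(tcp,to(s,tcp),to(s,tcp+[0,0,.006]),to(s,tcp-.03*d))
p=ctrl.capture('wrist');save('wr3',p['frame']);np.savez('/tmp/w3',**p)
P,u,v=cloud(p,T=wT(s,p))
d=(np.abs(P[:,2])<.01);print('drainer',np.median(P[d,2]))
near=(np.hypot(P[:,0]-.49,P[:,1]+.174)<.09)&(P[:,2]>.022)&(P[:,2]<.034)
X=P[near];print(near.sum(),np.median(X[:,2]),cv2.minAreaRect((X[:,:2]*1000).astype(np.float32)))
E
```

```text
4.9167 [ 0.47770952 -0.21384217  0.09782294] [-0.899  0.333  1.849  0.563  1.384 -0.778] [-0.61807445  0.01276934  0.95000502]
[[ 0.94  -0.271  0.209  0.478]
 [-0.342 -0.739  0.58  -0.214]
 [-0.003 -0.616 -0.787  0.098]
 [ 0.     0.     0.     1.   ]]
lean 38.06120077610421 jawyaw -19.983651508180692 jaw tilt -0.002812728146828286
[ 0.49782302 -0.15825933 -0.01275852] [0.00145312 0.14421741 0.82338725] [0.00134061 0.11955756 0.79189315] [0.00145312 0.14421741 0.62338725]
drainer 0.0010512253232245472
13352 0.027708478915522375 ((490.10595703125, -175.72503662109375), (120.63154602050781, 62.25450134277344), 69.62335968017578)
```

View pics/wr3.png

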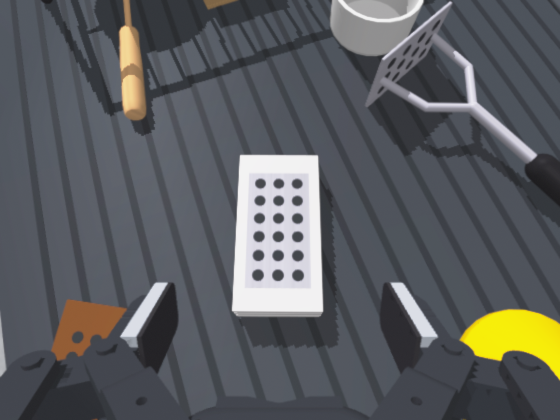

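Call:
jog_arm(
  series=[
    [0,0.04,0.15,0,0,0,0.1],
    [0,0.08,0.3,0,0,0,0.1],
    [0,0.12,0.45,0,0,0,0.1],
    [0.001,0.144,0.6,0,0,0,0.1],
    [0.001,0.144,0.65,0,0,0,0.1],
    [0.001,0.144,0.68,0,0,0,0.1],
    [0.001,0.144,0.68,0,0,0,0.1],
  ],
)

```text
time_s: 5.55
tool_pos: [0.494, -0.1709, 0.0056]
ee_rot: [-0.32, 0.931, -0.163, 0.056]
ft_force: [-0.1, 0.7, 0.0]
opening: 0.0768
```

```bash
python3 - <<'E'
from h import *
s=ctrl.state();print(s['time_s'],s['tool_pos'],s['ft_force'],s['opening'])
ex=np.array([np.cos(np.radians(69.8)),np.sin(np.radians(69.8)),0]);c=np.array([.4915,-.1758,0]);d=tool(s)[:3,2]
tcp=c+.002*ex+[0,0,.0085]+.027*d
print(to(s,tcp))
p=ctrl.capture('wrist');save('wr4',p['frame']);np.savez('/tmp/w4',**p)
P,u,v=cloud(p,T=wT(s,p));C,_,_=cloud(p,T=p['tool_from_camera'])
f=(C[:,2]<0)&(C[:,1]<.02)&(C[:,1]>-.013)&(np.abs(C[:,0])<.05)&(np.abs(C[:,0])>.03)
for sg in(1,-1):
    q=f&(sg*C[:,0]>0); h=np.sort(P[q][:,2])[:60:6]; print(sg,'low',np.round(h,4),'inner x',np.percentile(C[q][:,0],[2,50,98]), 'maxz',np.sort(C[q][:,2])[-60::10])
E
```

```text
5.55 [ 0.49403432 -0.17086355  0.00561896] [-0.1257858   0.71845991  0.04675976] 0.07677752651012928
[-0.00461772  0.00660942  0.1504874 ]
1 low [-0.0008 -0.0003 -0.0002 -0.      0.      0.0001  0.0002  0.0002  0.0003
  0.0003] inner x [0.03479061 0.04017317 0.049636  ] maxz [-6.65054987e-04 -4.83816602e-04 -3.85527071e-04 -3.00042228e-04
 -2.26119203e-04 -9.43810082e-05]
-1 low [-0.0006 -0.0003 -0.0002 -0.0001  0.      0.0001  0.0002  0.0002  0.0002
  0.0003] inner x [-0.04955795 -0.04023919 -0.03057633] maxz [-0.00096686 -0.00078504 -0.00060936 -0.00044741 -0.00028542 -0.00018184]
```

View pics/wr4.png

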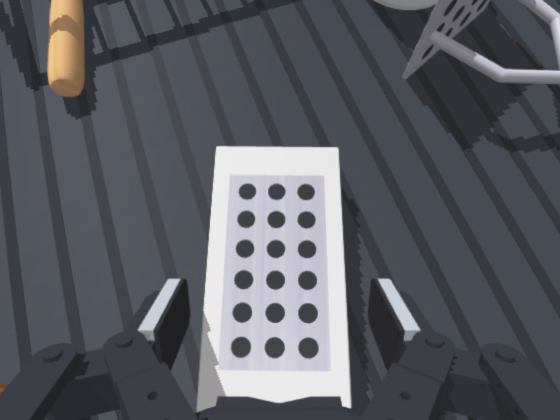

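Call:
jog_arm(
  series=[
    [-0.003,0.003,0.05,0,0,0,0.1],
    [-0.004,0.006,0.1,0,0,0,0.1],
    [-0.004,0.006,0.13,0,0,0,0.1],
    [-0.004,0.006,0.13,0,0,0,0.1],
  ],
)

```text
time_s: 5.93
tool_pos: [0.4956, -0.1601, -0.0123]
ee_rot: [-0.321, 0.931, -0.165, 0.055]
ft_force: [-1.2, 0.1, -0.0]
opening: 0.0769
```

```bash
python3 - <<'E'
from h import *
s=ctrl.state();print(s['time_s'],s['tool_pos'],s['ft_force'],s['opening'])
ex=np.array([np.cos(np.radians(69.8)),np.sin(np.radians(69.8)),0]);c=np.array([.4915,-.1758,0]);d=tool(s)[:3,2]
tcp=c+.002*ex+[0,0,.0085]+.027*d
print(to(s,tcp))
p=ctrl.capture('wrist');save('wr5',p['frame']);np.savez('/tmp/w5',**p)
p=ctrl.capture('scene');np.savez('/tmp/s5',**p);save('s5',cv2.resize(p['frame'][160:280,180:360],(800,533),interpolation=cv2.INTER_CUBIC))
E
```

```text
5.9333 [ 0.49561501 -0.16006916 -0.01232545] [-1.17287787  0.10856052 -0.00918007] 0.07686872323487717
[ 0.00972367 -0.01102627  0.01233735]
```

View pics/wr5.png

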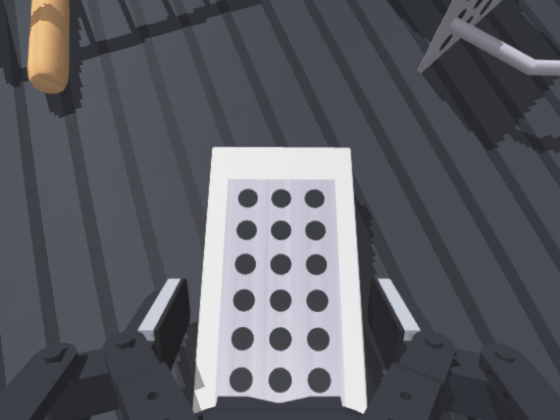

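View pics/s5.png

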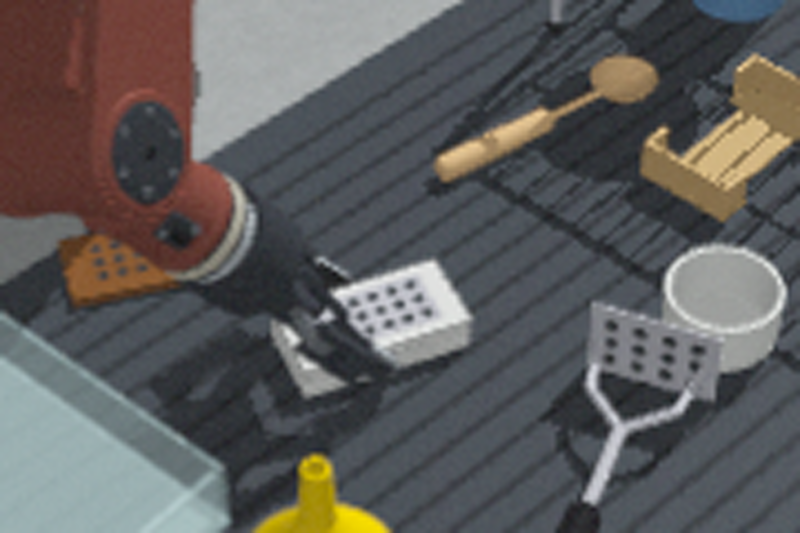

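Call:
jog_arm(
  series=[
    [0.008,-0.008,0.01,0,0,0,0.15],
    [0.008,-0.008,0.01,0,0,0,0.2],
    [0.008,-0.008,0.01,0,0,0,0.25],
  ],
)

```text
time_s: 6.28
tool_pos: [0.4979, -0.1598, -0.012]
ee_rot: [-0.321, 0.931, -0.165, 0.056]
ft_force: [-0.2, -0.2, 0.1]
opening: 0.064
```

```bash
python3 - <<'E'
from h import *
s=ctrl.state();print(s['time_s'],s['tool_pos'],s['ft_force'],s['opening'])
p=ctrl.capture('wrist');save('wr6',p['frame']);np.savez('/tmp/w6',**p)
p=ctrl.capture('scene');save('s6',cv2.resize(p['frame'][200:260,220:310],(800,533),interpolation=cv2.INTER_CUBIC))
E
```

```text
6.2833 [ 0.49789836 -0.15977174 -0.01195511] [-0.24427724 -0.17105343  0.06404629] 0.0640440718317815
```

View pics/wr6.png

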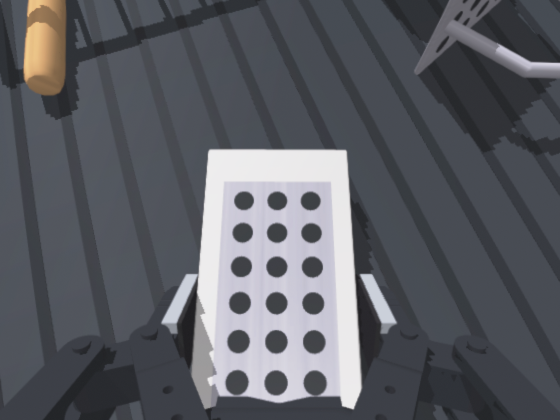

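View pics/s6.png

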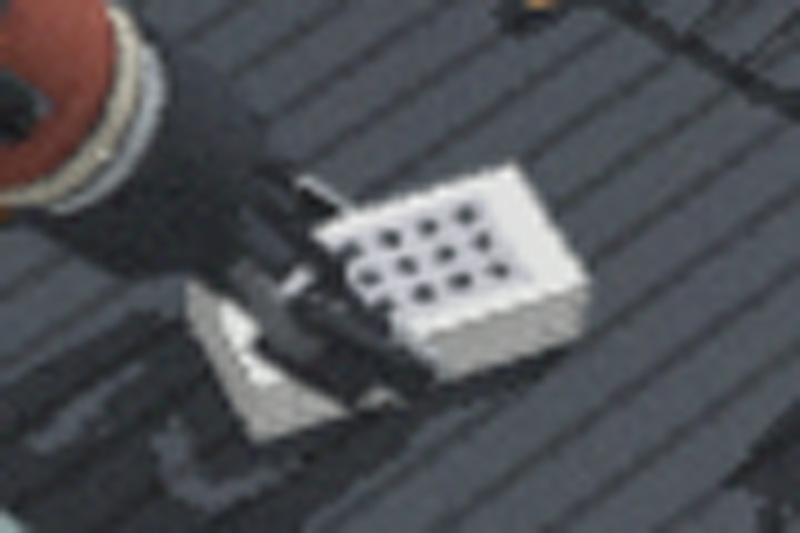

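Call:
jog_arm(
  series=[
    [0,0,0,0,0,0,0.4],
    [0,0,0,0,0,0,0.6],
    [0,0,0,0,0,0,0.8],
    [0,0,0,0,0,0,0.8],
    [0,0,0,0,0,0,0.8],
    [0,0,0,0,0,0,0.8],
    [0,0,0,0,0,0,0.8],
  ],
)

```text
time_s: 6.97
tool_pos: [0.4982, -0.1603, -0.0117]
ee_rot: [-0.32, 0.931, -0.165, 0.056]
ft_force: [-3.1, -3.7, 6.3]
opening: 0.0609
```

Call:
jog_arm(
  series=[
    [0,-0.02,-0.026,0,0,0,0.8],
    [0,-0.06,-0.079,0,0,0,0.8],
    [0,-0.123,-0.157,0,0,0,0.8],
    [0,-0.205,-0.262,0,0,0,0.8],
    [0,-0.205,-0.262,0,0,0,0.8],
    [0,-0.205,-0.262,0,0,0,0.8],
  ],
)

```text
time_s: 7.47
tool_pos: [0.4988, -0.1602, 0.0385]
ee_rot: [-0.319, 0.931, -0.164, 0.057]
ft_force: [0.3, 0.0, -2.1]
opening: 0.0611
```

```bash
python3 - <<'E'
from h import *
s=ctrl.state();print(s['time_s'],s['tool_pos'],s['ft_force'],s['ft_torque'],s['opening'])
p=ctrl.capture('wrist');save('wr7',p['frame']);np.savez('/tmp/w7',st=np.r_[s['tool_pos'],s['ee_rot']],**p)
p=ctrl.capture('scene');save('s7',cv2.resize(p['frame'][190:260,220:325],(800,533),interpolation=cv2.INTER_CUBIC))
E
```

```text
7.4667 [ 0.49881379 -0.16022916  0.03850366] [ 0.30884676  0.04539452 -2.08622456] [-0.47286568  0.18382278  0.04804299] 0.06106815356468158
```

View pics/wr7.png

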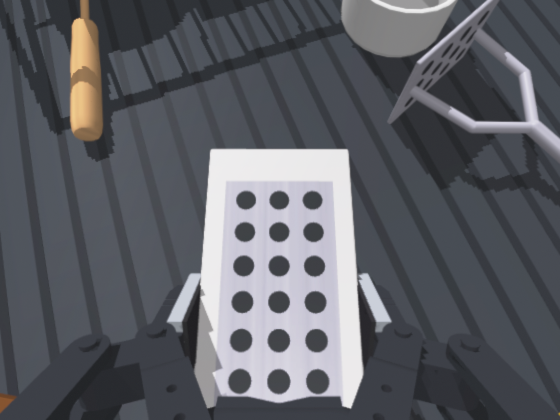

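View pics/s7.png

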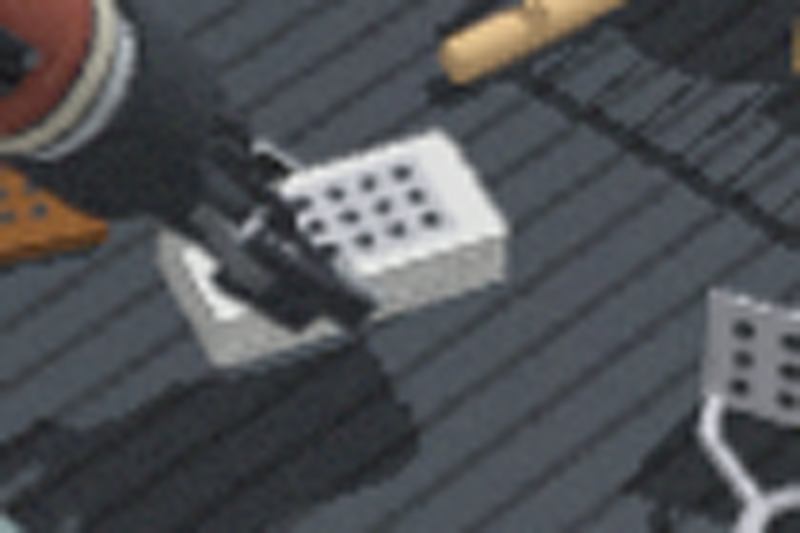

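```bash
cat >> h.py <<'E'
def topfit(p,T):
    """top plane of held stack in tool frame"""
    C,u,v=cloud(p,T=p['tool_from_camera'])
    return C,u,v
E
python3 - <<'E'
from h import *
for n in('w6','w7'):
    p=dict(np.load('/tmp/%s.npz'%n));C,u,v=cloud(p,T=p['tool_from_camera'])
    f=p['frame'][v,u].astype(int)
    # initial guess: stack coords with theta 38
    th=np.radians(38.1);ex=np.array([0,-np.cos(th),np.sin(th)]);ez=np.array([0,-np.sin(th),-np.cos(th)])
    h=C@ez; x=C@ex
    m=(np.abs(C[:,0])<.034)&(v>140)&(v<400)&(u>190)&(u<370)
    hh=np.histogram(h[m],bins=60);k=hh[1][np.argmax(hh[0])]
    m2=m&(np.abs(h-k-.001)<.004)
    for _ in range(3):
        A=np.c_[x[m2],C[m2,0],np.ones(m2.sum())];co=np.linalg.lstsq(A,h[m2],rcond=None)[0]
        r=h-(co[0]*x+co[1]*C[:,0]+co[2]);m2=m&(np.abs(r)<.002)
    X=np.c_[x,C[:,0]][m2]
    print(n,m2.sum(),'tilt deg',np.degrees(co[:2]),'h',co[2],'x lead',np.percentile(x[m2],[99,99.8]),'rms',r[m2].std())
    # leading edge line: per-column max x
    for lo in np.arange(-.028,.03,.008):
        q=m2&(np.abs(C[:,0]-lo)<.004);print(round(lo,3),np.round(np.percentile(x[q],99.7),4),end=' ')
    # side edges
    for xl in (0.03,.04,.05):
        q=m2&(np.abs(x-(np.percentile(x[m2],99.8)-xl))<.004);print('side',np.percentile(C[q,0],[.3,99.7]).round(4),end=' ')
    print()
E
```

```text
w6 38830 tilt deg [-0.0360361   0.07405234] h 0.03968873572346194 x lead [0.0406136  0.04187289] rms 0.0006597570370742708
-0.028 0.0415 -0.02 0.0418 -0.012 0.042 -0.004 0.0419 0.004 0.0418 0.012 0.0414 0.02 0.0414 0.028 0.0411 side [-0.0319  0.0295] side [-0.0319  0.0294] side [-0.0321  0.0294] 
w7 38467 tilt deg [-0.06322874  0.09447988] h 0.03938533857984687 x lead [0.04098897 0.04216089] rms 0.0006527016373644491
-0.028 0.0416 -0.02 0.0421 -0.012 0.042 -0.004 0.0421 0.004 0.0421 0.012 0.0421 0.02 0.042 0.028 0.0416 side [-0.0311  0.0303] side [-0.0312  0.0302] side [-0.0311  0.0302]
```

Call:
jog_arm(
  series=[
    [0.002,-0.04,0.012,0,-0.007,-0.01,0.8],
    [0.006,-0.13,0.04,0,-0.022,-0.029,0.8],
    [0.012,-0.25,0.08,0,-0.043,-0.055,0.8],
    [0.018,-0.38,0.12,0,-0.066,-0.084,0.8],
    [0.025,-0.51,0.16,0,-0.089,-0.114,0.8],
    [0.031,-0.64,0.2,0,-0.112,-0.143,0.8],
    [0.037,-0.76,0.24,0,-0.134,-0.171,0.8],
    [0.042,-0.86,0.27,0,-0.151,-0.193,0.8],
    [0.044,-0.905,0.285,0,-0.159,-0.203,0.8],
    [0.044,-0.905,0.285,0,-0.159,-0.203,0.8],
    [0.044,-0.905,0.285,0,-0.159,-0.203,0.8],
    [0.044,-0.905,0.285,0,-0.159,-0.203,0.8],
  ],
)

```text
time_s: 8.57
tool_pos: [0.549, -0.037, 0.0867]
ee_rot: [-0.326, 0.945, 0.025, -0.011]
ft_force: [-0.4, 0.8, -2.4]
opening: 0.0614
```

```bash
python3 - <<'E'
from h import *
s=ctrl.state();print(s['time_s'],s['tool_pos'],s['ft_force'],s['opening'])
print(np.round(tool(s),4))
p=ctrl.capture('wrist');save('wr8',p['frame']);np.savez('/tmp/w8',st=np.r_[s['tool_pos'],s['ee_rot']],**p)
print([(d['p'],d['at']) for d in ctrl.find_in('box',p)])
E
```

```text
8.5667 [ 0.54900831 -0.03698949  0.08668188] [-0.40611531  0.76593869 -2.36801681] 0.06135448818706516
[[ 0.9985  0.0406 -0.0367  0.549 ]
 [ 0.0546 -0.7865  0.6152 -0.037 ]
 [-0.0039 -0.6162 -0.7875  0.0867]
 [ 0.      0.      0.      1.    ]]
[(0.72, [0.5431, 0.1577, 0.0085])]
```

View pics/wr8.png

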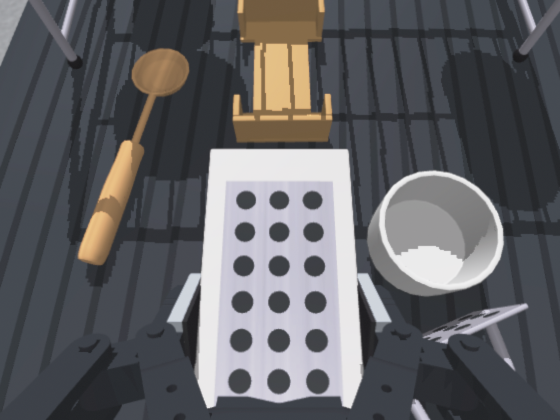

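```bash
cat > boxfit.py <<'E'
from h import *
import sys
from scipy.optimize import least_squares
def analyze(fn):
    p=dict(np.load(fn));st=p['st'];s=dict(tool_pos=st[:3],ee_rot=st[3:])
    P,u,v=cloud(p,T=wT(s,p))
    hsv=cv2.cvtColor(p['frame'],cv2.COLOR_RGB2HSV)[v,u].astype(int)
    wood=(hsv[:,0]>10)&(hsv[:,0]<28)&(hsv[:,1]>70)&(hsv[:,2]>80)
    m=wood&(np.abs(P[:,0]-.541)<.06)&(np.abs(P[:,1]-.157)<.1)&(P[:,2]<.045)&(P[:,2]>-.003)
    return P[m],P
def sdf(X):  # approx distance to box surface, box frame
    L,W=.1270/2,.067/2;t=.005
    def bx(c,h):
        q=np.abs(X-c)-h;return np.linalg.norm(np.maximum(q,0),axis=1)+np.minimum(q.max(1),0)
    parts=[]
    for sx in(1,-1):
        parts.append(bx([sx*(L+t/2),0,.016],[t/2,W+t,.016]))
        for sy in(1,-1): parts.append(bx([sx*(L-.01),sy*(W+t/2),.016],[.01+t,t/2,.016]))
        parts.append(bx([sx*(L-.01),0,.002],[.01+t,W+t,.002]))
    parts.append(bx([0,0,.002],[L,.025,.002]))
    return np.min(parts,axis=0)
def fit(Q,x0=(.541,.157,np.radians(93),0)):
    def res(q):
        T=stackframe(q[:2],np.degrees(q[2]),q[3]);X=(Q-T[:3,3])@T[:3,:3];return sdf(X)
    r=least_squares(res,x0,loss='soft_l1',f_scale=.0015,x_scale=[.001,.001,.01,.001])
    return r.x,np.sqrt(np.mean(res(r.x)**2)),np.median(np.abs(res(r.x)))
if __name__=='__main__':
    for fn in sys.argv[1:]:
        Q,P=analyze(fn);x,rm,md=fit(Q)
        print(fn,len(Q),x[:2],np.degrees(x[2]),x[3],rm,md)
        T=stackframe(x[:2],np.degrees(x[2]),x[3]);X=(Q-T[:3,3])@T[:3,:3];print('pct',np.percentile(X,[1,50,99],axis=0).round(4).tolist())
        d=np.abs(P[:,2])<.01;print('drainer',np.median(P[d,2]))
E
python3 boxfit.py /tmp/w8.npz
```

```text
/tmp/w8.npz 10610 [0.53905398 0.1521891 ] 93.56502209968544 0.00029227250351660005 0.0011466613955307841 0.00039139471770674797
pct [[-0.0693, -0.0374, 0.0012], [-0.0002, -0.0001, 0.0047], [0.0647, 0.0375, 0.0327]]
drainer 0.0011612062659631384
```

```bash
cat > plan.py <<'E'
import numpy as np
def clr(xA,zA,phi,th=38.1,yh=.0425,z0=-.0965,barx=.016):
    ph=np.radians(phi);R=np.array([[np.cos(ph),np.sin(ph)],[-np.sin(ph),np.cos(ph)]])
    A=np.array([xA,zA]);O=A-R@[.06,0]; tcp=O+R@[.0179,-.0124]
    l=np.radians(th-phi);z=np.array([np.sin(l),-np.cos(l)]);f=np.array([np.cos(l),np.sin(l)]) # f= -tool y
    # bar sampled points in tool coords, distance to body half-infinite rect
    best=9
    for bx in np.linspace(barx-.004,barx+.06,30):
        for bz in np.linspace(.157,.169,7):
            d=np.array([bx,bz])-tcp; a=d@f; b=d@z
            dx=max(abs(a)-yh,0); dz=max(b-z0,0); 
            best=min(best,np.hypot(dx,dz) if (dx>0 or dz>0) else 0)
    tr=O-R@[.06,0];topl=A+R@[0,.027]
    return best,tcp,tr,topl,O
if __name__=='__main__':
    for phi in(6,8,10,12,14,16,18):
        ph=np.radians(phi);xA=(.12*np.cos(ph)-.027*np.sin(ph))/2
        print(phi,[ (zA,round(clr(xA,zA,phi)[0]*1e3,1),round(clr(xA,zA,phi)[2][1]*1e3,1)) for zA in(.006,.010,.02,.030,.038,.042)])
E
python3 plan.py
python3 - <<'E'
from h import *
p=dict(np.load('/tmp/scene.npz'));P,u,v=cloud(p)
T0=dict(tool_pos=np.array([0.24799409, 0.57276306, 0.2091685]),ee_rot=np.array([ 5.30164153e-04,  8.35915519e-01,  5.48856845e-01, -1.06208470e-03]))
Q=(P-T0['tool_pos'])@rot(T0['ee_rot']).as_matrix()
m=(np.hypot(Q[:,0],Q[:,1])<.1)&(Q[:,2]<-.02)
for z in np.arange(-.25,-.03,.015):
    q=m&(np.abs(Q[:,2]-z)<.0075)
    if q.sum()>5: print(round(z,3),q.sum(),'x',np.percentile(Q[q,0],[2,98]).round(3),'y',np.percentile(Q[q,1],[2,98]).round(3))
# shelf bar in box frame from top view
p=dict(np.load('/tmp/top.npz'));P,u,v=cloud(p)
B=stackframe((.5391,.1522),93.57);X=(P-B[:3,3])@B[:3,:3]
m=(X[:,2]>.15)&(X[:,2]<.18)&(np.abs(X[:,1])<.05)&(X[:,0]<.05)
print('bar',m.sum(),np.percentile(X[m,0],[1,10,50,90]),np.median(X[m,2]))
p=dict(np.load('/tmp/scene.npz'));P,u,v=cloud(p);X=(P-B[:3,3])@B[:3,:3]
m=(X[:,2]>.15)&(X[:,2]<.18)&(np.abs(X[:,1])<.05)&(X[:,0]<.05)
print('bar',m.sum(),np.percentile(X[m,0],[1,10,50,90]),np.median(X[m,2]))
E
```

```text
6 [(0.006, np.float64(39.3), np.float64(18.5)), (0.01, np.float64(37.2), np.float64(22.5)), (0.02, np.float64(31.9), np.float64(32.5)), (0.03, np.float64(26.6), np.float64(42.5)), (0.038, np.float64(22.3), np.float64(50.5)), (0.042, np.float64(20.2), np.float64(54.5))]
8 [(0.006, np.float64(34.6), np.float64(22.7)), (0.01, np.float64(32.6), np.float64(26.7)), (0.02, np.float64(27.6), np.float64(36.7)), (0.03, np.float64(22.6), np.float64(46.7)), (0.038, np.float64(18.6), np.float64(54.7)), (0.042, np.float64(16.6), np.float64(58.7))]
10 [(0.006, np.float64(29.9), np.float64(26.8)), (0.01, np.float64(28.0), np.float64(30.8)), (0.02, np.float64(23.3), np.float64(40.8)), (0.03, np.float64(18.6), np.float64(50.8)), (0.038, np.float64(14.9), np.float64(58.8)), (0.042, np.float64(13.0), np.float64(62.8))]
12 [(0.006, np.float64(25.3), np.float64(30.9)), (0.01, np.float64(23.5), np.float64(34.9)), (0.02, np.float64(19.1), np.float64(44.9)), (0.03, np.float64(14.7), np.float64(54.9)), (0.038, np.float64(11.2), np.float64(62.9)), (0.042, np.float64(9.5), np.float64(66.9))]
14 [(0.006, np.floa
[... 913 characters left out ...]
05 59 x [-0.035  0.025] y [-0.008  0.039]
-0.19 107 x [-0.04   0.031] y [-0.022  0.042]
-0.175 74 x [-0.039  0.024] y [-0.011  0.042]
-0.16 81 x [-0.039  0.023] y [-0.004  0.043]
-0.145 50 x [-0.068  0.061] y [-0.009  0.038]
-0.13 145 x [-0.072  0.068] y [-0.01   0.022]
-0.115 112 x [-0.071  0.069] y [-0.009  0.023]
-0.1 126 x [-0.073  0.067] y [-0.015  0.02 ]
-0.085 82 x [-0.074  0.073] y [-0.015  0.022]
-0.07 45 x [-0.06   0.066] y [-0.013  0.02 ]
-0.055 41 x [-0.06   0.057] y [-0.009  0.017]
-0.04 31 x [-0.055  0.053] y [-0.008  0.018]
bar 359 [-1.06084832 -1.04859682 -0.75806381  0.03057454] 0.16707157739415068
bar 707 [-1.19137631 -1.1742189  -1.10279044  0.01781836] 0.16621137747611314
```

```bash
cat > go.py <<'E'
from h import *
BOX=(.5391,.1522);YAW=93.57;TH=38.1;TCPS=np.array([.0179,-.0005,-.0120])
def target(xA,zA,phi,dy=0,TCPS=None,BOX=None,YAW=None):
    g=globals();TCPS=g['TCPS'] if TCPS is None else TCPS;BOX=BOX or g['BOX'];YAW=YAW or g['YAW']
    B=stackframe(BOX,YAW);ph=np.radians(phi)
    Rs=np.array([[np.cos(ph),0,np.sin(ph)],[0,1,0],[-np.sin(ph),0,np.cos(ph)]])
    O=np.array([xA,dy,zA])-Rs@[.06,0,0]
    th=np.radians(TH);c,s_=np.cos(th),np.sin(th)
    M=np.array([[0,-c,s_],[-1,0,0],[0,-s_,-c]])
    T=np.eye(4);T[:3,:3]=B[:3,:3]@Rs@M;T[:3,3]=B[:3,3]+B[:3,:3]@(O+Rs@TCPS);return T
def units(s,T):
    C=tool(s);d=C[:3,:3].T@(T[:3,3]-C[:3,3])/.15
    r=R.from_matrix(C[:3,:3].T@T[:3,:3]).as_rotvec()/(np.pi/2)
    return np.r_[d,r]
def where(s):
    """current stack pose in box frame: xA,y,zA,phi,yaw,roll"""
    C=tool(s);th=np.radians(TH);c,s_=np.cos(th),np.sin(th)
    M=np.array([[0,-c,s_],[-1,0,0],[0,-s_,-c]]);B=stackframe(BOX,YAW)
    Rs=B[:3,:3].T@C[:3,:3]@M.T; tcp=B[:3,:3].T@(C[:3,3]-B[:3,3]);O=tcp-Rs@TCPS;A=O+Rs@[.06,0,0];tr=O-Rs@[.06,0,0]
    return dict(A=A.round(4),tr=tr.round(4),phi=np.degrees(np.arcsin(-Rs[2,0])).round(2),yaw=np.degrees(np.arctan2(Rs[1,0],Rs[0,0])).round(2),roll=np.degrees(Rs[2,1]).round(2))
def xc(phi): ph=np.radians(phi);return (.12*np.cos(ph)-.027*np.sin(ph))/2
E
python3 - <<'E'
from go import *
s=ctrl.state();print(s['time_s'],where(s))
for k in [(-.10,.055,10),(-.085,.055,10)]:print(k,units(s,target(*k)).round(4).tolist())
for n in('top','scene'):
    p=dict(np.load('/tmp/%s.npz'%n));P,u,v=cloud(p);B=stackframe(BOX,YAW);X=(P-B[:3,3])@B[:3,:3]
    m=(X[:,2]>.15)&(X[:,2]<.18)&(np.abs(X[:,1])<.1)&(X[:,0]<.022)&(X[:,0]>-.03)
    print('bar',m.sum(),np.percentile(X[m,0],[1,10,50,90]).round(4),np.percentile(X[m,2],[5,50,95]).round(4))
    h=(X[:,2]>.02)&(X[:,2]<.045)&(np.abs(X[:,1])<.05)&(np.abs(X[:,0])<.09); print('box ext',np.percentile(X[h],[2,98],axis=0).round(4).tolist())
E
```

```text
8.6667 {'A': array([-0.1477,  0.0019,  0.0989]), 'tr': array([-0.2676,  0.0029,  0.099 ]), 'phi': np.float64(0.05), 'yaw': np.float64(-0.49), 'roll': np.float64(0.2)}
(-0.1, 0.055, 10) [0.0135, -0.093, 0.3813, -0.1106, -0.0011, -0.0058]
(-0.085, 0.055, 10) [0.0127, -0.1718, 0.4429, -0.1106, -0.0011, -0.0058]
bar 133 [0.016  0.017  0.019  0.0212] [0.1637 0.1684 0.1734]
box ext [[-0.0657, -0.0389, 0.0209], [0.0706, 0.0366, 0.0393]]
bar 130 [0.011  0.0131 0.0174 0.0208] [0.1603 0.1671 0.1707]
box ext [[-0.0721, -0.041, 0.0208], [0.0727, 0.0353, 0.0341]]
```

Call:
jog_arm(
  series=[
    [0.001,-0.02,0.05,-0.012,0,0,0.8],
    [0.003,-0.05,0.13,-0.033,0,-0.001,0.8],
    [0.006,-0.09,0.23,-0.058,0,-0.003,0.8],
    [0.009,-0.13,0.33,-0.083,0,-0.004,0.8],
    [0.011,-0.16,0.41,-0.103,-0.001,-0.005,0.8],
    [0.013,-0.172,0.443,-0.111,-0.001,-0.006,0.8],
    [0.013,-0.172,0.443,-0.111,-0.001,-0.006,0.8],
    [0.013,-0.172,0.443,-0.111,-0.001,-0.006,0.8],
    [0.013,-0.172,0.443,-0.111,-0.001,-0.006,0.8],
  ],
)

```text
time_s: 9.42
tool_pos: [0.549, 0.0237, 0.0515]
ee_rot: [-0.242, 0.97, 0.031, -0.006]
ft_force: [-0.2, -0.5, -2.7]
opening: 0.0611
```

```bash
python3 - <<'E'
from go import *
s=ctrl.state();print(s['time_s'],where(s),s['ft_force'])
p=ctrl.capture('wrist');save('wr9',p['frame']);np.savez('/tmp/w9',st=np.r_[s['tool_pos'],s['ee_rot']],**p)
E
python3 boxfit.py /tmp/w9.npz
```

```text
9.4167 {'A': array([-0.0853, -0.0013,  0.0559]), 'tr': array([-0.2035, -0.0014,  0.0769]), 'phi': np.float64(10.09), 'yaw': np.float64(0.03), 'roll': np.float64(-0.15)} [-0.19451098 -0.4980616  -2.72262227]
/tmp/w9.npz 12909 [0.53886624 0.15682491] 93.59507555179671 0.00040211103121155664 0.0006491447318159484 0.00041322111864143963
pct [[-0.0622, -0.037, 0.002], [-0.0025, 0.0, 0.0041], [0.0576, 0.037, 0.0323]]
drainer 0.0012897331144893776
```

View pics/wr9.png

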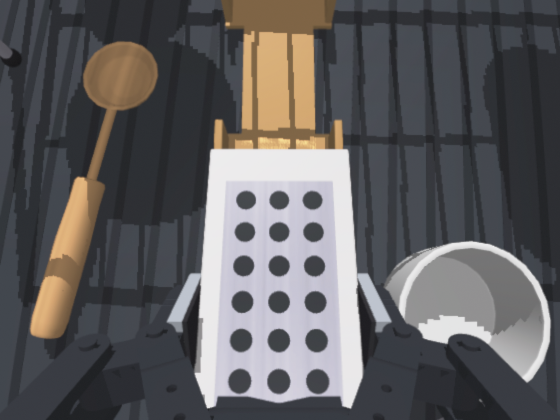

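```bash
python3 - <<'E'
from boxfit import *
from go import *
B=stackframe(BOX,YAW)
for fn in('/tmp/w8.npz','/tmp/w9.npz'):
    Q,P=analyze(fn);X=(Q-B[:3,3])@B[:3,:3]
    # mask limited by range? use full P too
    for nm,q in (('far z>.012',(X[:,0]>.03)&(X[:,2]>.012)&(np.abs(X[:,1])<.028)),('near',(X[:,0]<-.03)&(X[:,2]>.012)&(np.abs(X[:,1])<.028)),('ret+',(X[:,0]>.02)&(X[:,2]>.012)&(np.abs(X[:,1])>.03)),('ret-',(X[:,0]<-.02)&(X[:,2]>.012)&(np.abs(X[:,1])>.03))):
        if q.sum()>3: print(fn,nm,q.sum(),'x',np.percentile(X[q,0],[1,10,50,90,99]).round(4),'y',np.percentile(X[q,1],[1,99]).round(4),'z',np.percentile(X[q,2],[1,50,99]).round(4))
    m=(np.abs(X[:,2]-.004)<.004)&(np.abs(X[:,0])<.04);print('floor y',np.percentile(X[m,1],[1,50,99]).round(4),'z',np.median(X[m,2]))
    print(fit(Q,(.5391,.1522,np.radians(93.6),0)),fit(Q,(.5391,.156,np.radians(93.6),0)))
E
```

```text
/tmp/w8.npz far z>.012 932 x [0.0622 0.0628 0.0637 0.0645 0.0652] y [-0.0275  0.0274] z [0.0122 0.0203 0.0282]
/tmp/w8.npz near 1373 x [-0.0694 -0.0691 -0.0685 -0.0658 -0.064 ] y [-0.0276  0.0275] z [0.0124 0.0262 0.0333]
/tmp/w8.npz ret+ 508 x [0.0426 0.0433 0.05   0.064  0.0649] y [-0.0379  0.0379] z [0.0125 0.0252 0.0332]
/tmp/w8.npz ret- 759 x [-0.0695 -0.0689 -0.0651 -0.0478 -0.0444] y [-0.0383  0.0384] z [0.0127 0.0311 0.0335]
floor y [-0.0248  0.0001  0.0251] z 0.004292914871124376
(array([5.39053980e-01, 1.52189098e-01, 1.63301771e+00, 2.92272391e-04]), np.float64(0.0011466613600600844), np.float64(0.00039139410054691713)) (array([5.39372198e-01, 1.47354698e-01, 1.63317527e+00, 2.95498093e-04]), np.float64(0.0014261835666902834), np.float64(0.0004527213613117684))
/tmp/w9.npz ret+ 283 x [0.0428 0.0434 0.044  0.0477 0.0545] y [-0.038  0.038] z [0.0122 0.0189 0.0266]
/tmp/w9.npz ret- 668 x [-0.0617 -0.0595 -0.0524 -0.0456 -0.044 ] y [-0.0384  0.0382] z [0.0144 0.032  0.0338]
floor y [-0.0248 -0.      0.0247] z 0.004392070394856534
(array([5.38863761e-01, 1.56828267e-01, 1.63359707e+00, 4.02110555e-04]), np.float64(0.0006491443902618355), np.float64(0.00041348653862624324)) (array([5.38864947e-01, 1.56821812e-01, 1.63354904e+00, 4.02111448e-04]), np.float64(0.000649146485522383), np.float64(0.00041322070214454103))
```

```bash
cat > held.py <<'E'
from go import *
def held(fn):
    p=dict(np.load(fn));C,u,v=cloud(p,T=p['tool_from_camera'])
    th=np.radians(TH);ex=np.array([0,-np.cos(th),np.sin(th)]);ez=np.array([0,-np.sin(th),-np.cos(th)])
    h=C@ez;x=C@ex
    m=(np.abs(C[:,0])<.036)&(v>130)&(v<400)&(u>190)&(u<370)
    m2=m&(np.abs(h-.0394)<.004)
    for _ in range(3):
        A=np.c_[x[m2],C[m2,0],np.ones(m2.sum())];co=np.linalg.lstsq(A,h[m2],rcond=None)[0]
        r=h-(co[0]*x+co[1]*C[:,0]+co[2]);m2=m&(np.abs(r)<.002)
    L=np.percentile(x[m2],99.8)
    out=[]
    for xl in(.02,.03,.04,.05,.06):
        q=m2&(np.abs(x-L+xl)<.004);out.append(np.percentile(C[q,0],[.3,99.7]).mean())
    print(fn,'tilt',np.degrees(co[:2]).round(2),'h',co[2].round(4),'lead',L.round(4),'ctr x',np.round(out,4))
if __name__=='__main__':
    import sys
    for f in sys.argv[1:]: held(f)
E
python3 held.py /tmp/w7.npz /tmp/w8.npz /tmp/w9.npz
python3 - <<'E'
from go import *
s=ctrl.state()
from plan import clr
T0=units(s,target(-.06,.055,10));print(where(s))
for k in [(-.03,.048,10),(.0,.044,10),(.03,.042,10),(xc(10),.041,10)]:print(k,units(s,target(*k)).round(4).tolist(),[np.round(clr(*k)[i],4) for i in (0,1,2,3)], 'conservative',clr(*k,yh=.06)[0].round(4))
E
```

```text
/tmp/w7.npz tilt [-0.06  0.09] h 0.0394 lead 0.0422 ctr x [-0.0004 -0.0004 -0.0005 -0.0005  0.0001]
/tmp/w8.npz tilt [-0.05  0.07] h 0.0394 lead 0.0425 ctr x [-0.001  -0.0011 -0.0012 -0.0012 -0.0005]
/tmp/w9.npz tilt [-0.04  0.06] h 0.0392 lead 0.0424 ctr x [-0.001  -0.0011 -0.0012 -0.0012 -0.0006]
{'A': array([-0.0856, -0.0014,  0.0559]), 'tr': array([-0.2037, -0.0014,  0.077 ]), 'phi': np.float64(10.09), 'yaw': np.float64(0.0), 'roll': np.float64(-0.15)}
(-0.03, 0.048, 10) [-0.0098, -0.302, 0.2211, 0.001, -0.0014, 0.0011] [np.float64(0.094), array([-0.0736,  0.0431]), array([-0.1482,  0.0688]), array([-0.0253,  0.0746])] conservative 0.0781
(0.0, 0.044, 10) [-0.0098, -0.4661, 0.3386, 0.001, -0.0014, 0.0011] [np.float64(0.0648), array([-0.0436,  0.0391]), array([-0.1182,  0.0648]), array([0.0047, 0.0706])] conservative 0.0483
(0.03, 0.042, 10) [-0.0097, -0.6364, 0.4443, 0.001, -0.0014, 0.0011] [np.float64(0.0367), array([-0.0136,  0.0371]), array([-0.0882,  0.0628]), array([0.0347, 0.0686])] conservative 0.0193Traceback (most recent call last):
  File "<stdin>", line 5, in <module>
AttributeError: 'int' object has no attribute 'round'
```

```bash
sed -i 's/TCPS=np.array(\[.0179,-.0005,-.0120\])/TCPS=np.array([.0178,-.0011,-.0120])/' go.py; python3 - <<'E'
from go import *
s=ctrl.state();print(where(s))
for k in [(-.03,.048,10),(.0,.044,10),(.03,.042,10)]:print(k,units(s,target(*k)).round(4).tolist())
E
```

```text
{'A': array([-0.0855, -0.0008,  0.0559]), 'tr': array([-0.2036, -0.0008,  0.077 ]), 'phi': np.float64(10.09), 'yaw': np.float64(0.0), 'roll': np.float64(-0.15)}
(-0.03, 0.048, 10) [-0.0058, -0.3015, 0.2207, 0.001, -0.0014, 0.0011]
(0.0, 0.044, 10) [-0.0058, -0.4655, 0.3382, 0.001, -0.0014, 0.0011]
(0.03, 0.042, 10) [-0.0057, -0.6359, 0.4439, 0.001, -0.0014, 0.0011]
```

Call:
jog_arm(
  series=[
    [-0.001,-0.05,0.035,0.001,-0.001,0.001,0.8],
    [-0.003,-0.13,0.095,0.001,-0.001,0.001,0.8],
    [-0.006,-0.22,0.16,0.001,-0.001,0.001,0.8],
    [-0.006,-0.3,0.22,0.001,-0.001,0.001,0.8],
    [-0.006,-0.385,0.28,0.001,-0.001,0.001,0.8],
    [-0.006,-0.466,0.338,0.001,-0.001,0.001,0.8],
    [-0.006,-0.54,0.385,0.001,-0.001,0.001,0.8],
    [-0.006,-0.6,0.422,0.001,-0.001,0.001,0.8],
    [-0.006,-0.636,0.444,0.001,-0.001,0.001,0.8],
    [-0.006,-0.636,0.444,0.001,-0.001,0.001,0.8],
    [-0.006,-0.636,0.444,0.001,-0.001,0.001,0.8],
    [-0.006,-0.636,0.444,0.001,-0.001,0.001,0.8],
  ],
)

```text
time_s: 10.47
tool_pos: [0.5406, 0.1393, 0.0374]
ee_rot: [-0.243, 0.97, 0.031, -0.008]
ft_force: [0.4, -0.1, -2.2]
opening: 0.0611
```

```bash
python3 - <<'E'
from go import *
s=ctrl.state();print(s['time_s'],where(s),s['ft_force'])
p=ctrl.capture('wrist');save('wr10',p['frame']);np.savez('/tmp/w10',st=np.r_[s['tool_pos'],s['ee_rot']],**p)
p=ctrl.capture('scene');save('s10',cv2.resize(p['frame'][120:240,280:460],(800,533),interpolation=cv2.INTER_CUBIC))
s=ctrl.state();print(where(s))
for k in [(.045,.040,10),(xc(10),.040,10),(xc(10),.03,10),(xc(12),.02,12),(xc(14),.01,14)]:print(k,units(s,target(*k)).round(4).tolist())
E
python3 held.py /tmp/w10.npz
python3 - <<'E'
import sys;sys.path.insert(0,'.')
import os;os.chdir('.')
from boxfit import *
from go import *
B=stackframe(BOX,YAW);Q,P=analyze('/tmp/w10.npz');X=(Q-B[:3,3])@B[:3,:3]
for nm,q in (('far',(X[:,0]>.05)&(X[:,2]>.012)&(np.abs(X[:,1])<.028)),('ret+',(X[:,0]>.02)&(X[:,2]>.012)&(np.abs(X[:,1])>.03))):
    if q.sum()>3: print(nm,q.sum(),'x',np.percentile(X[q,0],[1,10,50,90,99]).round(4),'y',np.percentile(X[q,1],[1,99]).round(4),'z',np.percentile(X[q,2],[1,50,99]).round(4))
m=(np.abs(X[:,2]-.004)<.004)&(np.abs(X[:,0])<.04);print('floor y',np.percentile(X[m,1],[1,50,99]).round(4))
E
```

```text
10.4667 {'A': array([0.0307, 0.0004, 0.0419]), 'tr': array([-0.0875,  0.0003,  0.0627]), 'phi': np.float64(10.01), 'yaw': np.float64(0.04), 'roll': np.float64(-0.02)} [ 0.39604125 -0.12409703 -2.18087887]
{'A': array([0.0304, 0.0004, 0.0419]), 'tr': array([-0.0877,  0.0003,  0.0627]), 'phi': np.float64(10.0), 'yaw': np.float64(0.01), 'roll': np.float64(-0.01)}
(0.045, 0.04, 10) [0.0023, -0.0796, 0.0568, -0.0, -0.0, 0.0002]
(np.float64(0.056744214782228915), 0.04, 10) [0.0023, -0.1487, 0.0937, -0.0, -0.0, 0.0002]
(np.float64(0.056744214782228915), 0.03, 10) [0.0023, -0.1173, 0.1525, -0.0, -0.0, 0.0002]
(np.float64(0.05588204821798859), 0.02, 12) [0.0023, -0.0848, 0.1992, -0.0222, -0.0, 0.0002]
(np.float64(0.05495179798596427), 0.01, 14) [0.0023, -0.0523, 0.2459, -0.0445, -0.0, 0.0002]
/tmp/w10.npz tilt [-0.05  0.07] h 0.0392 lead 0.0424 ctr x [-0.0011 -0.0011 -0.0011 -0.0011 -0.0006]
far 2109 x [0.063  0.0632 0.0637 0.067  0.0683] y [-0.0275  0.0274] z [0.0124 0.0289 0.0336]
ret+ 1053 x [0.049  0.0519 0.061  0.0662 0.0683] y [-0.0385  0.0381] z [0.0125 0.0319 0.0337]Traceback (most recent call last):
  File "<stdin>", line 8, in <module>
    return _quantile_unchecked(
        a, q, axis, out, overwrite_input, method, keepdims, weights)
    return _ureduce(a,
                    func=_quantile_ureduce_func,
    ...<5 lines>...
                    overwrite_input=overwrite_input,
                    method=method)
    r = func(a, **kwargs)
    result = _quantile(arr,
                       quantiles=q,
    ...<2 lines>...
                       out=out,
                       weights=wgt)
    slices_having_nans = np.isnan(arr[-1, ...])
                                  ~~~^^^^^^^^^
IndexError: index -1 is out of bounds for axis 0 with size 0
```

View pics/wr10.png

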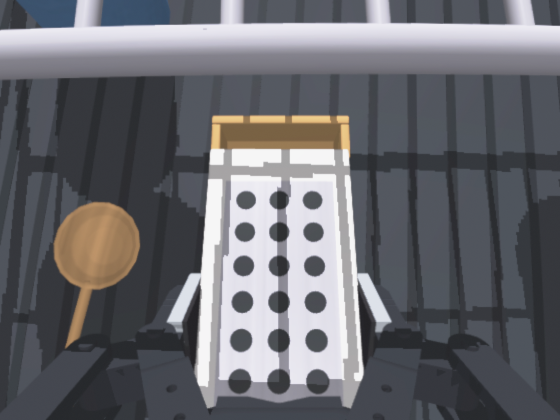

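View pics/s10.png

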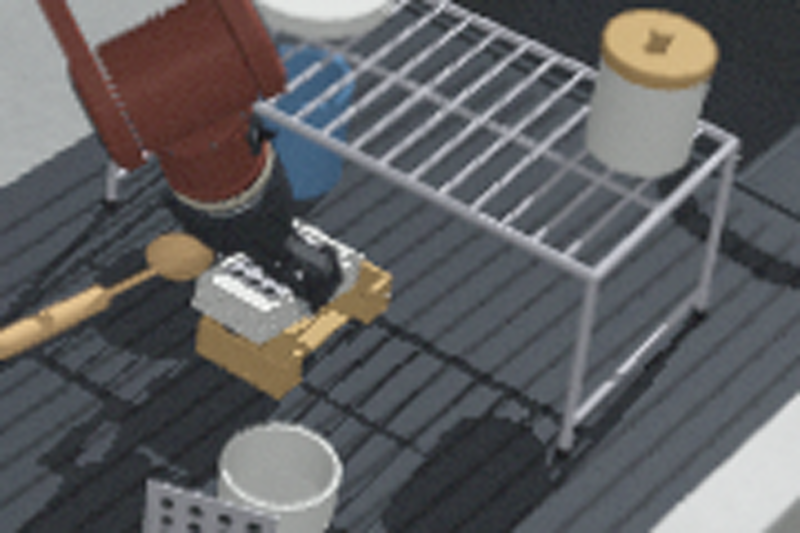

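Call:
jog_arm(
  series=[
    [0.002,-0.03,0.02,0,0,0,0.8],
    [0.002,-0.08,0.057,0,0,0,0.8],
    [0.002,-0.12,0.078,0,0,0,0.8],
    [0.002,-0.144,0.091,0,0,0,0.8],
    [0.002,-0.144,0.091,0,0,0,0.8],
    [0.002,-0.144,0.091,0,0,0,0.8],
    [0.002,-0.144,0.091,0,0,0,0.8],
  ],
)

```text
time_s: 11.15
tool_pos: [0.5389, 0.1653, 0.0354]
ee_rot: [-0.243, 0.97, 0.031, -0.008]
ft_force: [-0.2, 0.3, -2.2]
opening: 0.0608
```

```bash
python3 - <<'E'
from go import *
s=ctrl.state();print(s['time_s'],where(s),s['ft_force'])
p=ctrl.capture('wrist');save('wr11',p['frame']);np.savez('/tmp/w11',st=np.r_[s['tool_pos'],s['ee_rot']],**p)
s=ctrl.state();print(where(s))
for k in [(xc(10),.03,10),(xc(12),.02,12),(xc(14),.012,14)]:print(k,units(s,target(*k)).round(4).tolist())
p=ctrl.capture('scene');P,u,v=cloud(p);B=stackframe(BOX,YAW);X=(P-B[:3,3])@B[:3,:3];f=p['frame'][v,u].astype(int)
red=(f[:,0]>1.6*f[:,1])&(f[:,0]>50)&(X[:,2]>.1)&(np.abs(X[:,1])<.6)
q=red&(X[:,2]<.3);print('red arm x max below .3',np.percentile(X[q,0],[50,99,99.9]) if q.sum() else None)
dark=(f.max(1)<70)&(X[:,2]>.09)&(X[:,2]<.22)&(np.abs(X[:,1])<.08)&(X[:,0]<.1)&(X[:,0]>-.2);print('gripper',dark.sum(),np.percentile(X[dark],[1,50,99],axis=0).round(3).tolist())
save('s11',cv2.resize(p['frame'][120:240,280:460],(800,533),interpolation=cv2.INTER_CUBIC))
E
python3 held.py /tmp/w11.npz
```

```text
11.15 {'A': array([0.0568, 0.0005, 0.0399]), 'tr': array([-0.0614,  0.0004,  0.0607]), 'phi': np.float64(9.99), 'yaw': np.float64(0.09), 'roll': np.float64(0.01)} [-0.1803956   0.25911716 -2.19678268]
{'A': array([0.0566, 0.0004, 0.0399]), 'tr': array([-0.0616,  0.0003,  0.0608]), 'phi': np.float64(9.99), 'yaw': np.float64(0.07), 'roll': np.float64(0.01)}
(np.float64(0.056744214782228915), 0.03, 10) [0.0026, 0.0304, 0.0588, -0.0001, 0.0004, 0.0007]
(np.float64(0.05588204821798859), 0.02, 12) [0.0026, 0.0628, 0.1055, -0.0223, 0.0004, 0.0007]
(np.float64(0.05495179798596427), 0.012, 14) [0.0026, 0.0891, 0.1404, -0.0445, 0.0004, 0.0007]
red arm x max below .3 [-0.13641676  0.96994143  1.04155537]
gripper 403 [[-0.112, -0.069, 0.094], [-0.066, -0.033, 0.165], [-0.026, 0.062, 0.214]]Traceback (most recent call last):
  File "held.py", line 18, in <module>
    for f in sys.argv[1:]: held(f)
                           ~~~~^^^
  File "held.py", line 14, in held
    q=m2&(np.abs(x-L+xl)<.004);out.append(np.percentile(C[q,0],[.3,99.7]).mean())
                                          ~~~~~~~~~~~~~^^^^^^^^^^^^^^^^^^
    return _quantile_unchecked(
        a, q, axis, out, overwrite_input, method, keepdims, weights)
    return _ureduce(a,
                    func=_quantile_ureduce_func,
    ...<5 lines>...
                    overwrite_input=overwrite_input,
                    method=method)
    r = func(a, **kwargs)
    result = _quantile(arr,
                       quantiles=q,
    ...<2 lines>...
                       out=out,
                       weights=wgt)
    slices_having_nans = np.isnan(arr[-1, ...])
                                  ~~~^^^^^^^^^
IndexError: index -1 is out of bounds for axis 0 with size 0
```

View pics/wr11.png

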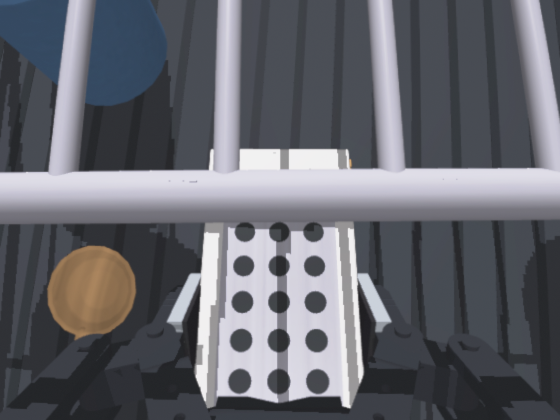

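View pics/s11.png

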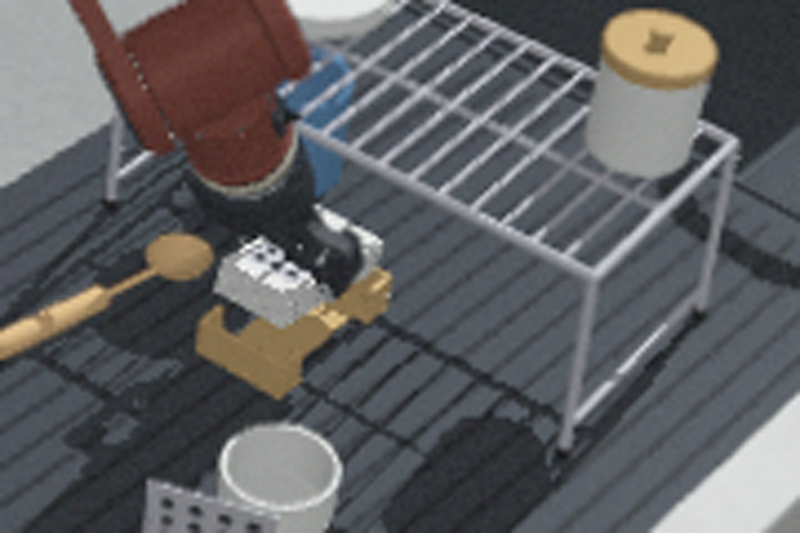

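```bash
python3 - <<'E'
from go import *
p=ctrl.capture('scene');P,u,v=cloud(p);B=stackframe(BOX,YAW);X=(P-B[:3,3])@B[:3,:3];f=p['frame'][v,u].astype(int)
reg=(u>300)&(u<352)&(v>115)&(v<165)|((u>290)&(u<360)&(v<125)&(v>40))
red=(f[:,0]>1.5*f[:,1])&(f[:,0]>40)&reg
for z in np.arange(.13,.5,.03):
    q=red&(np.abs(X[:,2]-z)<.015)
    if q.sum()>8: print(round(z,2),q.sum(),'x',np.percentile(X[q,0],[1,50,99]).round(3),'y',np.percentile(X[q,1],[1,99]).round(3))
E
```

```text
0.22 65 x [-0.132 -0.121 -0.096] y [-0.036  0.014]
0.25 120 x [-0.146 -0.126 -0.086] y [-0.037  0.01 ]
0.28 139 x [-0.202 -0.136 -0.105] y [-0.039 -0.006]
0.31 246 x [-0.21  -0.179 -0.111] y [-0.055  0.016]
0.34 575 x [-0.209 -0.167 -0.117] y [-0.059  0.034]
0.37 355 x [-0.2   -0.139 -0.1  ] y [-0.053  0.081]
0.4 201 x [-0.193 -0.123 -0.08 ] y [-0.023  0.114]
0.43 311 x [-0.169 -0.134 -0.099] y [0.018 0.111]
0.46 264 x [-0.154 -0.121 -0.095] y [0.054 0.122]
0.49 210 x [-0.145 -0.118 -0.085] y [0.108 0.142]
```

Call:
jog_arm(
  series=[
    [0.002,0.01,0.02,0,0,0,0.8],
    [0.002,0.03,0.059,0,0,0.001,0.8],
    [0.002,0.046,0.082,-0.011,0,0.001,0.8],
    [0.002,0.063,0.105,-0.022,0,0.001,0.8],
    [0.002,0.076,0.123,-0.033,0,0.001,0.8],
    [0.002,0.089,0.14,-0.0445,0,0.001,0.8],
    [0.002,0.089,0.14,-0.0445,0,0.001,0.8],
    [0.002,0.089,0.14,-0.0445,0,0.001,0.8],
    [0.002,0.089,0.14,-0.0445,0,0.001,0.8],
  ],
)

```text
time_s: 12.05
tool_pos: [0.5394, 0.1635, 0.0107]
ee_rot: [-0.209, 0.977, 0.03, -0.007]
ft_force: [-0.8, -0.2, -2.1]
opening: 0.0609
```

```bash
python3 - <<'E'
from go import *
s=ctrl.state();print(s['time_s'],where(s),s['ft_force'],s['ft_torque'],s['opening'])
p=ctrl.capture('wrist');save('wr12',p['frame']);np.savez('/tmp/w12',st=np.r_[s['tool_pos'],s['ee_rot']],**p)
s=ctrl.state();print(where(s))
for k in [(xc(14),.008,14),(xc(11),.0075,11),(xc(8),.0065,8),(xc(5),.0055,5),(xc(2.5),.005,2.5),(xc(0),.0048,0)]:print(k,units(s,target(*k)).round(4).tolist())
p=ctrl.capture('scene');save('s12',cv2.resize(p['frame'][140:220,300:420],(800,533),interpolation=cv2.INTER_CUBIC))
E
```

```text
12.05 {'A': array([0.0551, 0.0001, 0.0122]), 'tr': array([-0.0613,  0.    ,  0.0412]), 'phi': np.float64(13.99), 'yaw': np.float64(0.01), 'roll': np.float64(0.04)} [-0.80359418 -0.21735186 -2.11279504] [-0.34615022 -0.00257194 -0.05582   ] 0.060883965836711976
{'A': array([ 0.055 , -0.    ,  0.0123]), 'tr': array([-0.0614, -0.    ,  0.0413]), 'phi': np.float64(13.99), 'yaw': np.float64(0.0), 'roll': np.float64(0.03)}
(np.float64(0.05495179798596427), 0.008, 14) [-0.0001, 0.012, 0.0256, -0.0002, 0.0003, -0.0002]
(np.float64(0.056321709569276485), 0.0075, 11) [-0.0001, 0.0104, 0.0467, 0.0332, 0.0003, -0.0002]
(np.float64(0.057537247261533336), 0.0065, 8) [-0.0001, 0.0104, 0.0707, 0.0665, 0.0003, -0.0002]
(np.float64(0.058595079358411344), 0.0055, 5) [-0.0001, 0.0106, 0.0945, 0.0998, 0.0003, -0.0002]
(np.float64(0.05935403156547943), 0.005, 2.5) [-0.0001, 0.01, 0.1121, 0.1276, 0.0003, -0.0002]
(np.float64(0.06), 0.0048, 0) [-0.0001, 0.0087, 0.1276, 0.1554, 0.0003, -0.0003]
```

View pics/wr12.png

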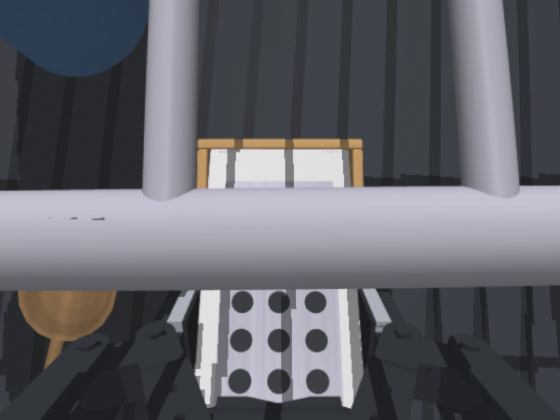

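View pics/s12.png

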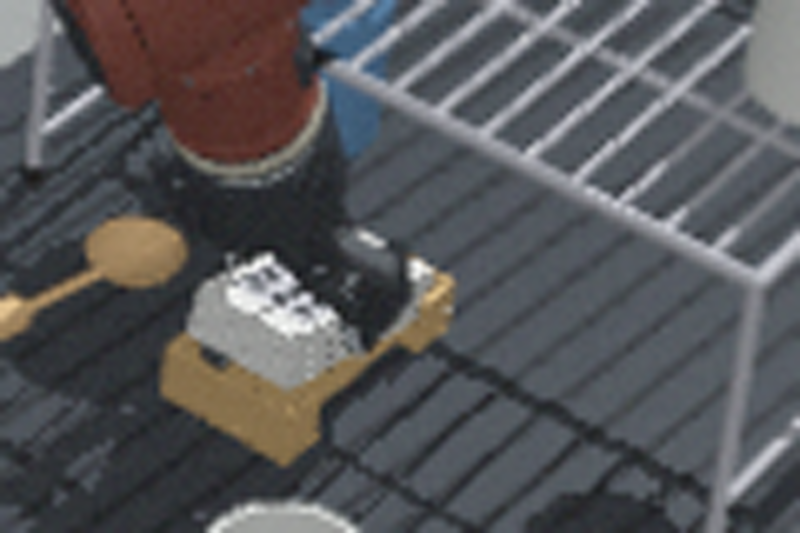

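Call:
jog_arm(
  series=[
    [0,0.006,0.012,0,0,0,0.8],
    [0,0.012,0.0256,0,0,0,0.8],
    [0,0.011,0.036,0.017,0,0,0.8],
    [0,0.0104,0.0467,0.0332,0,0,0.8],
    [0,0.0104,0.059,0.05,0,0,0.8],
    [0,0.0104,0.0707,0.0665,0,0,0.8],
    [0,0.0106,0.083,0.083,0,0,0.8],
    [0,0.0106,0.0945,0.0998,0,0,0.8],
    [0,0.01,0.105,0.115,0,0,0.8],
    [0,0.01,0.1121,0.1276,0,0,0.8],
    [0,0.01,0.1121,0.1276,0,0,0.8],
    [0,0.01,0.1121,0.1276,0,0,0.8],
  ],
)

```text
time_s: 13.15
tool_pos: [0.539, 0.1686, -0.0056]
ee_rot: [-0.305, 0.952, 0.029, -0.01]
ft_force: [-0.1, 0.6, -1.9]
opening: 0.061
```

```bash
python3 - <<'E'
from go import *
s=ctrl.state();print(s['time_s'],where(s),s['ft_force'],s['ft_torque'],s['opening'])
for k in [(xc(0),.0048,0),(xc(0),.004,0)]:print(k,units(s,target(*k)).round(4).tolist())
p=ctrl.capture('scene');save('s13',cv2.resize(p['frame'][140:220,300:420],(800,533),interpolation=cv2.INTER_CUBIC))
E
```

```text
13.15 {'A': array([0.059 , 0.0001, 0.0045]), 'tr': array([-0.0609,  0.0002,  0.0098]), 'phi': np.float64(2.51), 'yaw': np.float64(-0.04), 'roll': np.float64(0.08)} [-0.14514299  0.57585261 -1.89231737] [-0.52770619 -0.02613158  0.01446358] 0.06097063553482684
(np.float64(0.06), 0.0048, 0) [0.0013, -0.0019, 0.0142, 0.0279, 0.0004, -0.001]
(np.float64(0.06), 0.004, 0) [0.0013, 0.0012, 0.0185, 0.0279, 0.0004, -0.001]
```

View pics/s13.png

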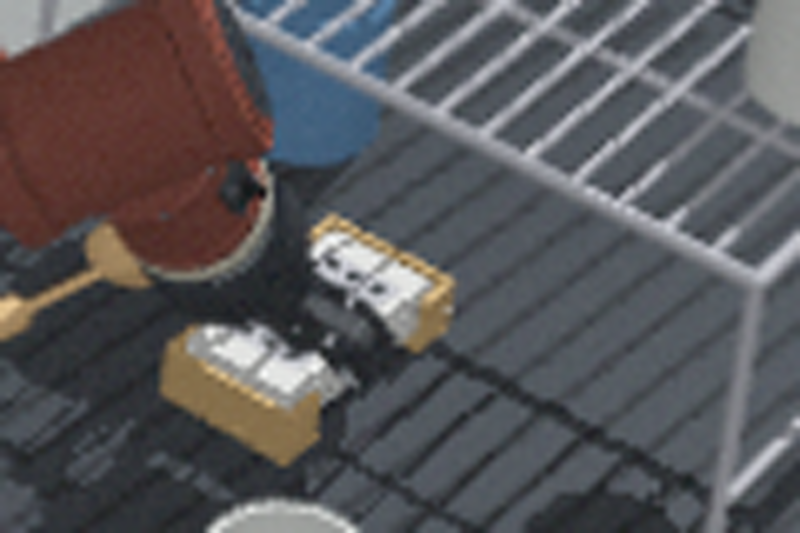

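Call:
jog_arm(
  series=[
    [0.001,-0.001,0.007,0.014,0,0,0.8],
    [0.001,-0.002,0.0142,0.0279,0,0,0.8],
    [0.001,-0.002,0.0142,0.0279,0,0,0.8],
    [0.001,0,0.0165,0.0279,0,0,0.8],
    [0.001,0,0.0165,0.0279,0,0,0.8],
  ],
)

```text
time_s: 13.62
tool_pos: [0.539, 0.1702, -0.0075]
ee_rot: [-0.326, 0.945, 0.029, -0.011]
ft_force: [0.1, -0.2, -1.8]
opening: 0.0608
```

```bash
python3 - <<'E'
from go import *
s=ctrl.state();print(s['time_s'],where(s),s['ft_force'],s['ft_torque'],s['opening'])
for k in [(xc(0),.004,0),(xc(0),.003,0)]:print(k,units(s,target(*k)).round(4).tolist())
E
```

```text
13.6167 {'A': array([0.0602, 0.0001, 0.0046]), 'tr': array([-0.0598,  0.0001,  0.0045]), 'phi': np.float64(-0.01), 'yaw': np.float64(-0.02), 'roll': np.float64(0.07)} [ 0.12455293 -0.16370146 -1.81241094] [-0.52986617 -0.03116415  0.0192183 ] 0.06079683406291227
(np.float64(0.06), 0.004, 0) [0.0007, 0.0031, 0.0022, -0.0001, 0.0005, -0.0006]
(np.float64(0.06), 0.003, 0) [0.0007, 0.0072, 0.0074, -0.0001, 0.0005, -0.0006]
```

Still carrying the weight; lower by 1 mm more, then check contact.

Call:
jog_arm(
  series=[
    [0,0.002,0.0026,0,0,0,0.8],
    [0,0.004,0.0052,0,0,0,0.8],
    [0,0.004,0.0052,0,0,0,0.8],
  ],
)

```text
time_s: 13.87
tool_pos: [0.539, 0.1703, -0.0076]
ee_rot: [-0.327, 0.945, 0.029, -0.011]
ft_force: [-2.8, -2.8, 4.1]
opening: 0.0607
```

```bash
python3 - <<'E'
from go import *
s=ctrl.state();print(s['time_s'],where(s),s['ft_force'],s['ft_torque'],s['opening'])
E
```

```text
13.8667 {'A': array([0.0603, 0.    , 0.0045]), 'tr': array([-0.0597, -0.    ,  0.0043]), 'phi': np.float64(-0.05), 'yaw': np.float64(0.03), 'roll': np.float64(0.06)} [-2.77221751 -2.84894986  4.10577855] [-0.42325247  0.50749331  0.22166624] 0.06070528042420609
```

Call:
jog_arm(
  series=[
    [0,0.004,0.0052,0,0,0,0.22],
    [0,0.004,0.0052,0,0,0,0.2],
    [0,0.004,0.0052,0,0,0,0.1],
    [0,0.004,0.0052,0,0,0,0.05],
    [0,0.004,0.0052,0,0,0,0.05],
    [0,0.004,0.0052,0,0,0,0.05],
    [0,0.004,0.0052,0,0,0,0.05],
  ],
)

```text
time_s: 14.45
tool_pos: [0.539, 0.1704, -0.0094]
ee_rot: [-0.326, 0.945, 0.029, -0.011]
ft_force: [0.6, -0.0, 0.8]
opening: 0.0812
```

```bash
python3 - <<'E'
from go import *
s=ctrl.state();print(s['time_s'],where(s),s['ft_force'],s['ft_torque'],s['opening'])
p=ctrl.capture('wrist');save('wr14',p['frame']);np.savez('/tmp/w14',st=np.r_[s['tool_pos'],s['ee_rot']],**p)
E
```

```text
14.45 {'A': array([0.0603, 0.    , 0.0026]), 'tr': array([-0.0597,  0.0001,  0.0026]), 'phi': np.float64(-0.01), 'yaw': np.float64(-0.02), 'roll': np.float64(0.06)} [ 0.57098254 -0.02971591  0.84159493] [-0.29702561 -0.00029874  0.0522132 ] 0.0811783684880262
```

View pics/wr14.png

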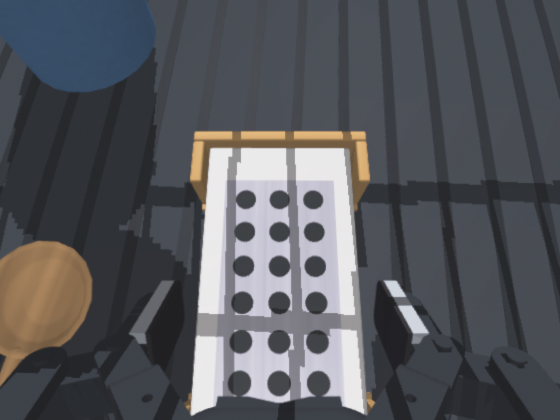

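Call:
jog_arm(
  series=[
    [0,0,-0.05,0,0,0,0.05],
    [0,0,-0.15,0,0,0,0.05],
    [0,0,-0.3,0,0,0,0],
    [0,0,-0.5,0,0,0,0],
    [0,0,-0.7,0,0,0,0],
    [0,0,-0.9,0,0,0,0],
    [0,0,-1,0,0,0,0],
    [0,0,-1,0,0,0,0],
    [0,0,-1,0,0,0,0],
  ],
)

```text
time_s: 15.25
tool_pos: [0.546, 0.0766, 0.1102]
ee_rot: [-0.326, 0.945, 0.029, -0.009]
ft_force: [0.0, -0.2, -0.9]
opening: 0.0854
```

```bash
python3 - <<'E'
from go import *
s=ctrl.state();print(s['time_s'],s['tool_pos'],s['ft_force'],s['opening'])
p=ctrl.capture('wrist');save('wr15',p['frame']);np.savez('/tmp/w15',st=np.r_[s['tool_pos'],s['ee_rot']],**p)
P,u,v=cloud(p,T=wT(s,p));B=stackframe(BOX,YAW);X=(P-B[:3,3])@B[:3,:3];f=p['frame'][v,u].astype(int)
m=(np.abs(X[:,1])<.028)&(np.abs(X[:,0])<.055)&(X[:,2]>.015)&(X[:,2]<.05)
A=np.c_[X[m,:2],np.ones(m.sum())];c=np.linalg.lstsq(A,X[m,2],rcond=None)[0];print('top plane',m.sum(),c,np.median(X[m,2]))
p=ctrl.capture('top');save('top15',p['frame'])
for q in('ramekin','spoon','mug','masher','funnel','casserole'):print(q,[(np.round(d['at'],3).tolist(),round(d['p'],2)) for d in ctrl.find_in(q,p)][:2])
p=ctrl.capture('scene');save('s15',cv2.resize(p['frame'],(800,600),interpolation=cv2.INTER_CUBIC))
E
```

```text
15.25 [0.54603125 0.07657655 0.11017845] [ 0.00890451 -0.21356904 -0.87511357] 0.08543863277618514
top plane 9138 [-0.00161734  0.00103576  0.03174271] 0.03174243332166701
ramekin [([0.677, -0.0, 0.005], 0.76)]
spoon [([0.431, 0.147, 0.01], 0.63)]
mug [([0.405, 0.262, 0.049], 0.44)]
masher []
funnel [([0.608, -0.328, 0.031], 0.76)]
casserole [([0.442, -0.438, 0.005], 0.67), ([0.541, 0.153, 0.03], 0.46)]
```

View pics/wr15.png

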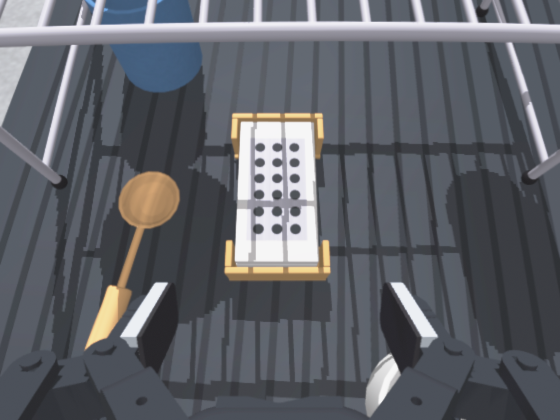

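View pics/s15.png

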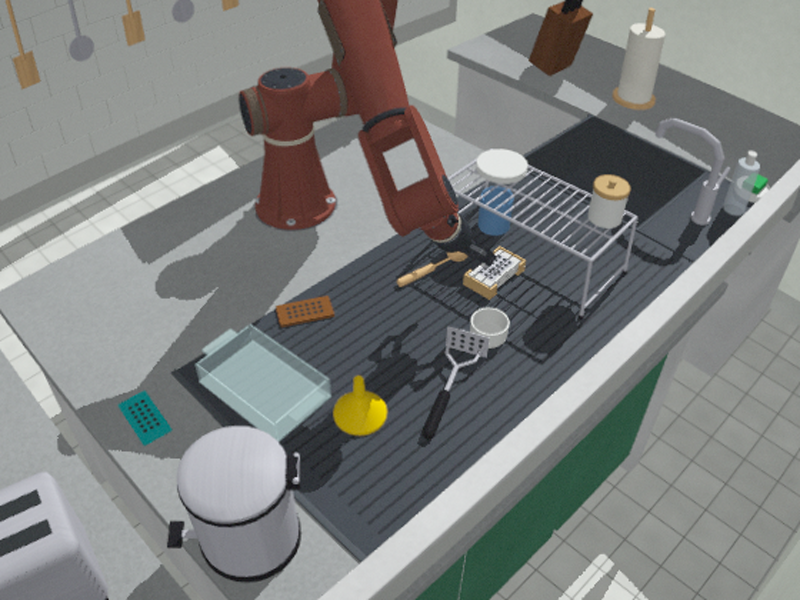

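```bash
python3 -c "
from rig import ctrl
print(ctrl.job_done(), ctrl.state()['time_s'])"
```

```text
the job is handed in; nothing more can be done
the job is handed in; nothing more can be done
```

The three plates are back in the bamboo box, lying flat, and the job is handed in at about 15.5 s of the 48 s allowed.

**What I did:** I gripped the white stack low at mid-length with the tool leaning back 38°, and all three plates came up in one lift. I tipped them in with the leading end down inside the end wall under the shelf. At that point the other end was still about 41 mm up, above the 32 mm rim. Then I lowered that end and let go only when the force reading went from carrying the weight to about 4 N of contact. Last, I backed the gripper off along its lean.

**Last checks:**
- **Stack:** its top measures about 31 to 32 mm above the drainer, level to 0.1°, and sits inside both end walls.
- **Shelf:** no contact force showed at any reading on the way in or out.
- **Other items:** in the last scene picture they look unmoved.

**What disagreed or failed:**
- **Fingertips:** both cameras showed them about 30 mm farther back than the stated tool offset. I relied on the pictures, and the contact readings bore that out.
- **Box position:** one automatic fit from a partly hidden view came out 4.6 mm off. I rejected it because wall positions measured in three views agreed.
- **Top view:** in the last top picture the arm probably hid part of the scene. The network missed the masher and placed the ramekin and spoon about 2 to 4 cm from their first readings. I judged those by eye in the scene picture only.

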